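# Stir the grinding beads out of a necked jar

### The job

Take the stirring rod from its holder, reach in through the neck of the clear jar and stir the five chunky white beads round until every one has dropped through the port in the jar's floor into the collecting base below. Then stand the rod back upright in its holder, fully home. The jar stands loose: do not push it along the table or tip it, and leave the vial and the tape roll as they are.

Things in the scene. Friction and masses are not known exactly. Their poses are not given: they have to be found in the camera images.
- rod_handle (a point): centre of the stirring rod's black square handle, 16 x 16 x 54 mm, edges rounded 3 mm; z axis along the rod towards the handle end, x and y square to the handle's faces. The rod is 190 mm long, about 90 g, with a straight steel shaft of 12 mm diameter. It starts standing loose and upright in its holder, tip on the bottom of the bore (it can lean up to 5 degrees)
- rod_tip (a point): lowest end of the stirring rod's hemispherical tip (6 mm radius), 163 mm from the handle's centre; z axis along the rod towards the handle
- jar_floor (a point): centre of the top face of the inner floor of the round clear jar, 65 mm above the table; x axis points to the port, z up. Belly: 58 mm inner radius, straight for 45 mm above the floor, then a shoulder narrows to the neck. A rod held upright in the neck cannot reach the beads; tilted about 25 degrees it reaches the wall. Jar with base weighs about 1.5 kg and stands loose on the table
- jar_port (a point): centre of the round port (30 mm hole) in the jar's floor, at floor level, 42 mm from the jar's centre, on any side of it. The floor is a grey 5 mm plate, 140 x 140 mm, on a clear hollow collecting base of the same outline, one piece with the jar; a chute inside leads dropped beads away from under the port
- jar_mouth (a point): centre of the jar's neck at its rim, 75 mm above the floor centre; the neck is 26 mm in inner radius, 30 mm outer, and its straight part 12 mm tall
- bead1_center (a point): centre of one of five identical white ceramic grinding cylinders ('beads'), 18 mm diameter, 14 mm tall, 20 g, glazed and slippery, edges rounded; at the start it stands on end on the jar's floor in the outer part of the belly, away from the port
- bead2_center (a point): centre of one of five identical white ceramic grinding cylinders ('beads'), 18 mm diameter, 14 mm tall, 20 g, glazed and slippery, edges rounded; at the start it stands on end on the jar's floor in the outer part of the belly, away from the port
- bead3_center (a point): centre of one of five identical white ceramic grinding cylinders ('beads'), 18 mm diameter, 14 mm tall, 20 g, glazed and slippery, edges rounded; at the start it stands on end on the jar's floor in the outer part of the belly, away from the port
- bead4_center (a point): centre of one of five identical white ceramic grinding cylinders ('beads'), 18 mm diameter, 14 mm tall, 20 g, glazed and slippery, edges rounded; at the start it stands on end on the jar's floor in the outer part of the belly, away from the port
- bead5_center (a point): centre of one of five identical white ceramic grinding cylinders ('beads'), 18 mm diameter, 14 mm tall, 20 g, glazed and slippery, edges rounded; at the start it stands on end on the jar's floor in the outer part of the belly, away from the port
- holder_mouth (a point): centre of the mouth of the rod holder: an upright aluminium tube on a dark round foot (84 mm diameter), fixed to the table; mouth 82 mm above the table. The bore is 17 mm in diameter and its top 10 mm flare out to 27 mm
- holder_bottom (a point): centre of the bottom of the holder's bore, 72 mm straight below the mouth; the rod's tip rests here when fully home
- vial_a: bystander: small white-capped vial, 28 mm diameter, 54 mm tall, standing on the table; origin at the centre of its underside
- tape_roll: bystander: roll of tape lying flat, 96 mm across, 25 mm tall; origin at the centre of its underside
Not all that is in view belongs to the job. Leave any orange or yellow look-alike of the part that bears holder_mouth alone.

How it is judged:
By the outcome, as a careful person would: the job done as asked, in the order asked, and still so for the second after the job is handed in, with the robot touching nothing.
It also fails if it takes over 72 s, if anything falls off the work surface, if the arm or the gripper's body presses on something with over 40 N, if the wrist force passes 120 N, or if a joint passes its speed limit or range.

### The arm

A 6-joint arm with a two-finger parallel gripper is mounted at the origin on a cart in front of the work surface, level with it; the furniture and walls round the work are solid. World frame = base frame: x ahead of the robot, y to its left, z up, the work surface at z = 0. Lengths are in mm, angles in rad, forces in N, time in s.
With the tool pointing down it reaches from about 350 to 875 mm from the base axis. Payload 4.2 kg.
Tool frame: the origin (TCP) lies at the very end of the fingers, on their centre line; the grasp point (between the pads) lies 19 mm behind it; z points along the fingers, y is the line along which they close (so a half turn about z gives the same grasp; the last joint's range is limited). The gripper opens to 85 mm and grips with 20 to 120 N. Pads are 22 mm wide; open, the fingers measure 114 mm over their backs; the gripper's body (76 mm by 85 mm) begins 54 mm behind the grasp point. The pads swing forward as they close: fully open they stand 13 mm farther back than shut.
Start: joints at [1.594, 0.385, 0.008, 0, -1.194, -0.259], TCP at [145.982, 607.691, 231.312] pointing down, gripper open.
Joint ranges: [-3.14, 3.14], [-1.21, 2.06], [-1.07, 1.41], [-3.16, 2.05], [-2.99, -0.16], [-3.1, 3.1]. Speed limits (rad/s): [2.79, 2.79, 3.14, 3.14, 3.14, 3.14].

### API

Orientations are given as a unit quaternion [x, y, z, w].
In Python, from bench import arm, optics gives the robot as it stands. The module is installed in compiled form; this text tells all that it offers.
- The arm moves only by the tool step_arm, never from a script. Its argument "motion" is a list of rows, each an object with "dr": the turn, a rotation vector about the tool's x, y, z in units of 8 degrees (1.0 is 8 degrees), a list of three; "slide": the shift along the tool's x, y, z in mm, a list of three; "jaw": the finger opening in mm, from 0 to 85.4. A call has exactly 8 rows; each row is the pose to reach, as a shift and turn from the pose commanded when the call began, along the tool's axes at that moment; what a row does not reach only later rows make up. A row lasts 1/8 s, in which the tool goes at most 62.5 mm and 10.7 degrees, less where a joint would pass 70% of its speed; a pose out of reach is approached as far as the arm can. A call with a gripper value outside its range is refused whole. The fingers move at their own pace and stop on an object; the grip force is fixed at half the most. Time passes only in rows, so rows that repeat a pose let the fingers close, or fill a call up. It gives the time, the measured TCP pose, the force, the opening and the grip force at its end, in the units of the state.
- arm.read_state(): the state, without advancing time (a new reading comes with each control period).
- optics.get_image(name): name is "side" or "top" or "wrist"; returns the picture (384x512x3 uint8, blue, green, red); there is no depth.
- optics.camera_info(name): a dict with "camera_matrix" (3x3 intrinsics, pixels), "k1" (the pictures are not rectified: a ray, as slopes to the right and down, at radius r is drawn at 1 + k1 r^2 times it, then the intrinsics apply), "view" (4x4, takes a point from world to camera coordinates); the wrist camera has in their place "T_tool_cam" (4x4, takes a point from camera to tool coordinates, whose origin is the TCP and whose axes are the flange's). Camera axes: x right, y up, looking along -z (the intrinsics and any distortion apply to the point x, -y, -z); pixel columns grow to the right and rows downward; lengths in mm; the calibration is good to about 2 mm. A picture is of the moment at which its call begins: read the wrist's pose just before it. camera_info takes no time and is no camera call.
- arm.job_done(): hands the job in; it is judged then, once.
The state is a dict: "clock": time; "joints": joint angles; "joint_vel": joint speeds; "joint_efforts": joint torques, N m; "position": TCP position; "ee_rot": TCP orientation; "contact_force": force on the tool from outside, world axes, zero at the start; "wrist_torque": the same for the moment, N m; "gripper_width": finger opening in mm; "grasp_force": force on a finger pad.
Only numpy, scipy, OpenCV 4.12 (cv2) and the standard library are available. Lean on these libraries where they do the work, as an engineer would, in place of code of your own. Each camera call takes 0.05 s, during which the arm holds its last target. There are 200 camera calls.

## Working session

There is one attempt and no reset: what is moved stays moved. The work goes in short steps, Python scripts to look and compute and a tool call to move; the robot and the scene stay as the last step left them, time stands still between calls to the robot, and variables do not carry over. Pictures are saved under pics/ and viewed, at most 10 in all, crops included, and the job is handed in when it is done.

Besides the shell and the picture viewer there is one more tool, called after "Call:" as name([rows], argument=value, ...), one row to a line, values as JSON. step_arm: Moves the arm, as the interface text tells. Its arguments: {"type":"object","properties":{"motion":{"type":"array","items":{"type":"object","properties":{"dr":{"type":"array","items":{"type":"number"}},"slide":{"type":"array","items":{"type":"number"}},"jaw":{"type":"number"}}}}},"required":["motion"]}

```bash
mkdir -p pics; cat > h.py <<'E'
import numpy as np, cv2
from bench import arm, optics
from scipy.spatial.transform import Rotation as R
def cam(name):
    i=optics.camera_info(name); K=np.array(i["camera_matrix"]);k=i["k1"]
    if name=="wrist":
        s=arm.read_state(); T=np.eye(4);T[:3,:3]=R.from_quat(s["ee_rot"]).as_matrix();T[:3,3]=s["position"]
        V=np.linalg.inv(T@np.array(i["T_tool_cam"]))
    else: V=np.array(i["view"])
    return K,k,V
def proj(c,P):
    K,k,V=c; P=np.atleast_2d(P); q=P@V[:3,:3].T+V[:3,3]
    u=np.c_[q[:,0]/-q[:,2],-q[:,1]/-q[:,2]]; r2=(u**2).sum(1,keepdims=True)
    u=u*(1+k*r2); return u@K[:2,:2].T+K[:2,2]
def ray(c,px):
    K,k,V=c; px=np.atleast_2d(np.float64(px)); d=(px-K[:2,2])@np.linalg.inv(K[:2,:2]).T
    u=d.copy()
    for _ in range(30): u=d/(1+k*(u**2).sum(1,keepdims=True))
    v=np.c_[u[:,0],-u[:,1],-np.ones(len(u))]@V[:3,:3]
    o=-V[:3,:3].T@V[:3,3]; return o,v/np.linalg.norm(v,axis=1,keepdims=True)
def atz(c,px,z):
    o,v=ray(c,px); return o+v*((z-o[2])/v[:,2:])
def tri(cs,pxs):
    A=np.zeros((3,3));b=np.zeros(3)
    for c,p in zip(cs,pxs):
        o,v=ray(c,p);M=np.eye(3)-np.outer(v[0],v[0]);A+=M;b+=M@o
    return np.linalg.solve(A,b)
E
python3 - <<'E'
from h import *
for n in ("side","top","wrist"): cv2.imwrite(f"pics/{n}0.png",optics.get_image(n))
a=cv2.imread("pics/side0.png");b=cv2.imread("pics/top0.png")
print(arm.read_state())
for n in("side","top","wrist"):
  K,k,V=cam(n);print(n,K,k,(-V[:3,:3].T@V[:3,3]).round(),V.round(2))
print(np.array(optics.camera_info("wrist")["T_tool_cam"]).round(3))
E
```

```text
{'clock': 0.15, 'joints': array([ 1.59357319e+00,  3.85384556e-01,  6.95840470e-03, -3.36713426e-04,
       -1.19399202e+00, -2.58594188e-01]), 'joint_vel': array([-0.00054479, -0.00224474,  0.00539979,  0.00244443, -0.00013009,
        0.001404  ]), 'joint_efforts': array([-5.58588308e-04, -3.92679048e+01,  1.88582468e+01,  4.18862119e+00,
       -3.38834398e-03, -2.07863231e-06]), 'position': array([145.91368363, 607.2891589 , 230.47965027]), 'ee_rot': array([ 9.93049181e-01, -1.17697251e-01, -4.12399780e-05,  8.24855956e-04]), 'contact_force': array([ 0.88514044, -0.02235196,  0.42533054]), 'wrist_torque': array([-3.45446201e-02, -1.77922044e-02,  2.95183797e-05]), 'grasp_force': 0.0, 'gripper_width': 85.40876076126573}
side [[416.97820231   0.         249.95549971]
 [  0.         416.97820231 188.25140302]
 [  0.           0.           1.        ]] -0.0419738358029339 [ 433. -975.  538.] [[ 9.90000e-01 -1.00000e-01 -2.00000e-02 -5.18620e+02]
 [ 6.00000e-02  3.90000e-01  9.20000e-01 -1.33940e+02]
 [-9.00000e-02 -9.10000e-01  4.00000e-01 -1.06777e+03]
 [ 0.00000e+00  0.00000e+00  0
[... 298 characters left out ...]

 [-1.6000e-01 -1.0000e-02  9.9000e-01 -1.4106e+03]
 [ 0.0000e+00  0.0000e+00  0.0000e+00  1.0000e+00]]
wrist [[340.55974277   0.         254.26158552]
 [  0.         340.55974277 192.43952536]
 [  0.           0.           1.        ]] -0.08670805772760473 [227. 588. 373.] [[-2.3000e-01 -9.7000e-01  0.0000e+00  6.2409e+02]
 [ 9.2000e-01 -2.2000e-01 -3.3000e-01  4.4210e+01]
 [ 3.2000e-01 -8.0000e-02  9.4000e-01 -3.8060e+02]
 [ 0.0000e+00  0.0000e+00  0.0000e+00  1.0000e+00]]
[[-0.00000e+00  9.45000e-01  3.28000e-01  8.32060e+01]
 [ 1.00000e+00 -0.00000e+00  1.00000e-03  3.83000e-01]
 [ 1.00000e-03  3.28000e-01 -9.45000e-01 -1.42981e+02]
 [ 0.00000e+00  0.00000e+00  0.00000e+00  1.00000e+00]]
```

View pics/side0.png

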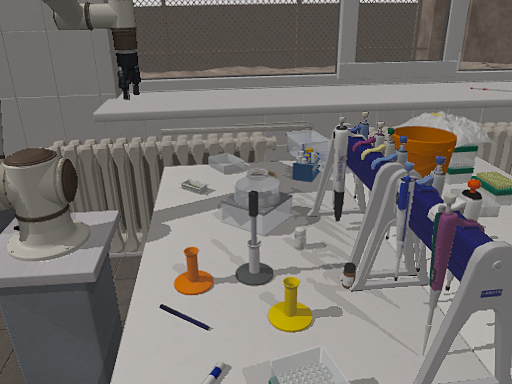

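View pics/top0.png

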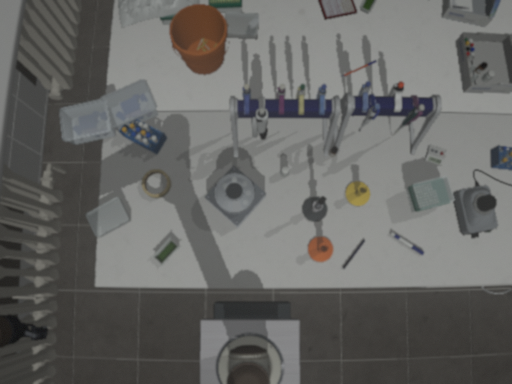

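Side view: the rod's black handle is at (254,204) and its aluminium holder on a dark foot at (254,272). The look-alikes are the orange holder (193,282) and the yellow one (290,315). Other dark or black things are the pen (185,317) and the pipettes in the rack (338,205). I choose the aluminium tube with the dark foot. The jar is at (257,195), the vial at (300,238). In the top view the jar neck is at (234,190) and the holder at (315,208).

```bash
python3 - <<'E'
from h import *
a=cv2.imread("pics/side0.png");b=cv2.imread("pics/top0.png")
def cr(im,x,y,w,h,s): return cv2.resize(im[y:y+h,x:x+w],None,fx=s,fy=s,interpolation=cv2.INTER_CUBIC)
A=cr(a,210,160,90,75,4.4);B=cr(b,200,155,80,75,4.4);C=cr(a,220,185,75,67,4.4);C=cr(a,222,185,66,105,2.857);D=cr(b,290,180,66,60,4.4)
W=np.zeros((600,760,3),np.uint8)
W[:A.shape[0],:A.shape[1]]=A;W[:B.shape[0],400:400+B.shape[1]]=B
h=min(C.shape[0],268);W[332:332+h,:C.shape[1]]=C[:h]
h=min(D.shape[0],268);W[332:332+h,400:400+D.shape[1]]=D[:h]
cv2.imwrite("pics/crop1.png",W)
s,t=cam("side"),cam("top")
print("handle top",tri([s,t],[(253,193),(322,198)]))
print("foot top",atz(t,(315,209),10),"side",atz(s,(254,272),5))
print("neck",tri([s,t],[(257,172),(234,190)]))
print("jar", atz(t,(234,190),140), "holder mouth", atz(s,(254,243),82))
E
```

```text
handle top [ 509.91419747 -211.33545787  195.08442222]
foot top [[ 505.50633284 -214.1497436    10.        ]] side [[ 508.98086796 -211.87423405    5.        ]]
neck [545.9647059   45.77885865 139.40914634]
jar [[544.63281756  45.78059431 140.        ]] holder mouth [[ 509.45948588 -217.25415901   82.        ]]
```

View pics/crop1.png

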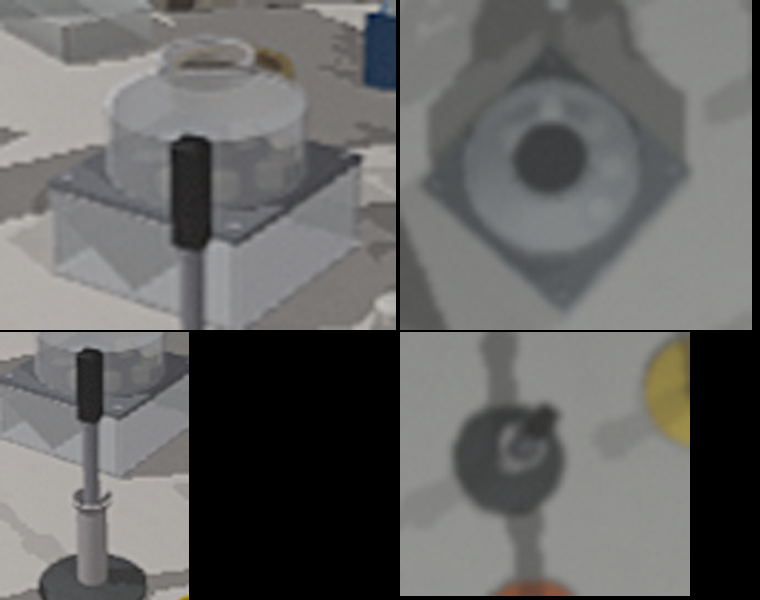

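The crop confirms the choice: an aluminium tube on a dark foot, with the black handle at its top. The jar neck is at crop (548,158), and beads show as pale blobs through the glass. Next I move above the jar to look in with the wrist camera.

Call:
step_arm([
  {"slide": [44,41,-1],"dr": [0,0,0],"jaw": 60},
  {"slide": [88,81,-2],"dr": [0,0,0],"jaw": 60},
  {"slide": [132,122,-3],"dr": [0,0,0],"jaw": 60},
  {"slide": [176,163,-4],"dr": [0,0,0],"jaw": 60},
  {"slide": [220,203,-5],"dr": [0,0,0],"jaw": 60},
  {"slide": [264,244,-6],"dr": [0,0,0],"jaw": 60},
  {"slide": [308,285,-7],"dr": [0,0,0],"jaw": 60},
  {"slide": [352,326,-8],"dr": [0,0,0],"jaw": 60},
])

```text
clock: 1.15
position: [412.7, 206.7, 239.5]
ee_rot: [0.993, -0.117, 0.0, -0.0]
contact_force: [1.7, 0.3, -0.2]
gripper_width: 60.3
grasp_force: 0.0
```

Call:
step_arm([
  {"slide": [44,41,-1],"dr": [0,0,0],"jaw": 60},
  {"slide": [88,81,-2],"dr": [0,0,0],"jaw": 60},
  {"slide": [132,122,-3],"dr": [0,0,0],"jaw": 60},
  {"slide": [138,127,-4],"dr": [0,0,0],"jaw": 60},
  {"slide": [138,127,-4],"dr": [0,0,0],"jaw": 60},
  {"slide": [138,127,-4],"dr": [0,0,0],"jaw": 60},
  {"slide": [138,127,-4],"dr": [0,0,0],"jaw": 60},
  {"slide": [138,127,-4],"dr": [0,0,0],"jaw": 60},
])

```text
clock: 2.15
position: [516.3, 53.6, 243.5]
ee_rot: [0.993, -0.117, 0.0, -0.0]
contact_force: [0.3, -0.4, -0.0]
gripper_width: 60.0
grasp_force: 0.0
```

```bash
python3 - <<'E'
from h import *
s=arm.read_state();print(s["clock"],s["position"],s["ee_rot"],s["contact_force"],s["joints"].round(3))
c=cam("wrist");im=optics.get_image("wrist");cv2.imwrite("pics/w1.png",im)
j=np.array([545.5,45.8,140]);p=proj(c,j)[0];print(p, proj(c,[545.5,45.8,65]))
x,y=np.clip(p-[120,110],0,[511-240,383-200]).astype(int);print(x,y)
cv2.imwrite("pics/w1c.png",cv2.resize(im[y:y+200,x:x+240],None,fx=3,fy=3,interpolation=cv2.INTER_CUBIC))
E
```

```text
2.15 [516.28862892  53.61029312 243.49805924] [ 9.93159782e-01 -1.16763084e-01  1.46610775e-04 -8.95290670e-05] [ 0.27030433 -0.41060706 -0.01536624] [ 0.416  0.195 -0.229 -0.    -1.146  0.92 ]
[255.14187867 150.61561266] [[255.02068714 133.88314661]]
135 40
```

View pics/w1c.png

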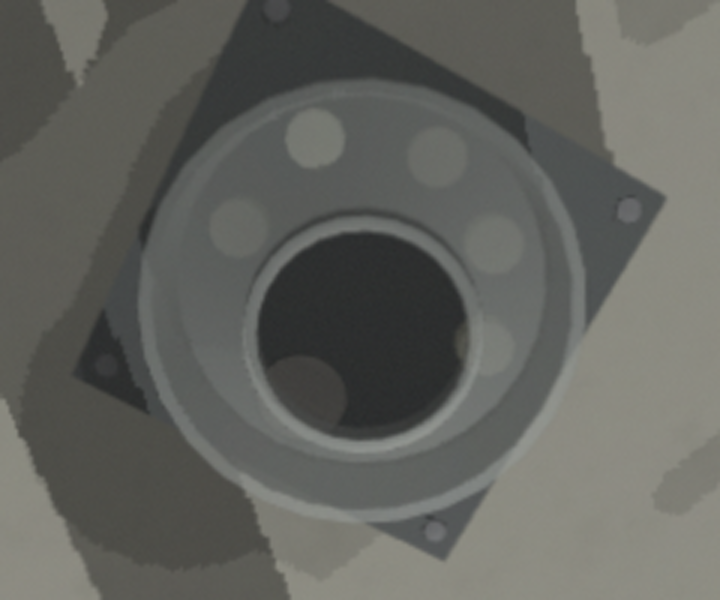

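The wrist crop shows five beads at (315,137), (437,155), (238,227), (494,243) and (485,347). The port is at about (302,403), lower left inside the neck circle, and the neck is centred near (363,334).

```bash
python3 - <<'E'
from h import *
c=cam("wrist");f=lambda x,y:(x/3+135,y/3+40)
neck=atz(c,f(363,334),140)[0];print("neck",neck)
# screws on floor-plate corners
scr=np.array([atz(c,f(*p),66)[0] for p in[(276,8),(628,209),(435,531),(106,364)]]);print("plate centre",scr.mean(0),scr)
J=scr.mean(0)
for n,p,z in[("port",(302,403),65)]+[("b",p,79) for p in[(315,137),(437,155),(238,227),(494,243),(485,347)]]:
    w=atz(c,f(*p),z)[0];d=(w-J)[:2];print(n,w.round(1),"r",np.hypot(*d).round(1),"az",np.degrees(np.arctan2(d[1],d[0])).round(1))
E
```

```text
neck [544.87069946  45.13495398 140.        ]
plate centre [543.72919239  45.65007284  66.        ] [[629.98506508  50.79346611  66.        ]
 [548.7493985  -40.3602088   66.        ]
 [457.09426904  40.4372688   66.        ]
 [539.08803693 131.72976523  66.        ]]
port [511.3  73.3  65. ] r 42.7 az 139.6
b [591.8  48.   79. ] r 48.2 az 2.8
b [578.7  14.7  79. ] r 46.7 az -41.5
b [572.1  76.6  79. ] r 42.0 az 47.4
b [549.9   3.5  79. ] r 42.6 az -81.7
b [519.3  12.4  79. ] r 41.3 az -126.3
```

Call:
step_arm([
  {"slide": [10,50,-20],"dr": [0,0,0],"jaw": 60},
  {"slide": [20,104,-46],"dr": [0,0,0],"jaw": 60},
  {"slide": [32,160,-46],"dr": [0,0,0],"jaw": 60},
  {"slide": [44,215,-46],"dr": [0,0,0],"jaw": 60},
  {"slide": [55,260,-46],"dr": [0,0,0],"jaw": 60},
  {"slide": [55,260,-46],"dr": [0,0,0],"jaw": 60},
  {"slide": [55,260,-46],"dr": [0,0,0],"jaw": 60},
  {"slide": [55,260,-46],"dr": [0,0,0],"jaw": 60},
])

```text
clock: 3.2
position: [509.5, -211.8, 289.5]
ee_rot: [0.993, -0.117, 0.0, -0.0]
contact_force: [0.4, -0.3, -0.1]
gripper_width: 59.8
grasp_force: 0.0
```

```bash
python3 - <<'E'
from h import *
s=arm.read_state();print(s["clock"],s["position"],s["ee_rot"],s["joints"].round(3))
c=cam("wrist");im=optics.get_image("wrist");cv2.imwrite("pics/w2.png",im)
p=proj(c,[510,-211,195])[0];print(p)
x,y=np.clip(p-[100,70],0,[511-200,383-200]).astype(int);print(x,y)
cv2.imwrite("pics/w2c.png",cv2.resize(im[y:y+200,x:x+200],None,fx=3,fy=3,interpolation=cv2.INTER_CUBIC))
E
```

```text
3.2 [ 509.47164345 -211.81284015  289.46255176] [ 9.93159249e-01 -1.16767691e-01  9.79209199e-05 -5.29790271e-05] [-0.1    0.223 -0.076 -0.    -1.271  1.437]
[252.7710532  193.02268589]
152 123
```

View pics/w2c.png

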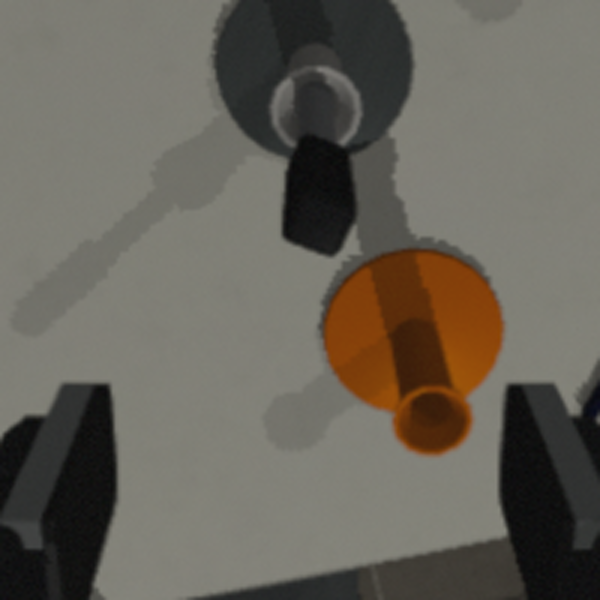

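Crop: the handle runs from (318,140) down to about (320,250), the holder mouth is at (316,108), and the orange look-alike is at (410,330). I need the handle's face direction, so I'll brighten the crop.

```bash
python3 - <<'E'
from h import *
im=cv2.imread("pics/w2.png")[160:215,235:285].astype(float)
im=np.clip((im-5)*6,0,255).astype(np.uint8)
cv2.imwrite("pics/w2d.png",cv2.resize(im,None,fx=10,fy=10,interpolation=cv2.INTER_CUBIC))
E
```

```text
(no output)
```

View pics/w2d.png

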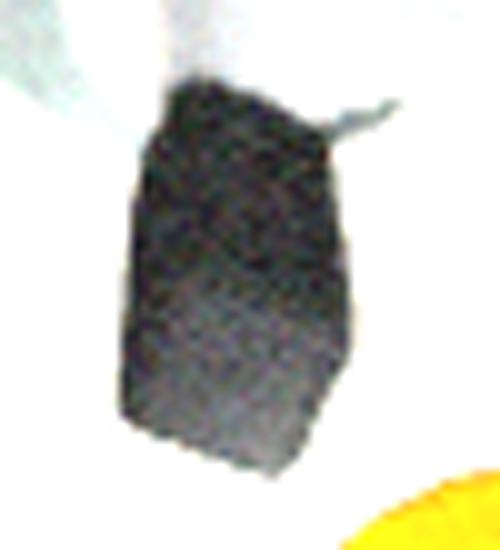

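```bash
cat > fit.py <<'E'
from h import *
from scipy.optimize import minimize
S=8
def mask(im,x0,y0,x1,y1,th,seed):
    g=cv2.resize(im[y0:y1,x0:x1].max(2),None,fx=S,fy=S,interpolation=cv2.INTER_CUBIC)
    n,l=cv2.connectedComponents((g<th).astype(np.uint8))
    return (l==l[(seed[1]-y0)*S,(seed[0]-x0)*S])
def box(p):
    tip=np.array([p[0],p[1],10.]);ax=np.array([p[2],p[3],1]);ax/=np.linalg.norm(ax)
    q=R.align_vectors([ax],[[0,0,1]])[0]*R.from_euler("z",p[4])
    c=tip+163*ax;h=[(a*8,b*8,d*27) for a in(-1,1) for b in(-1,1) for d in(-1,1)]
    # rounded edges: chamfer corners
    h=[(a*x,b*y,d*z) for a in(-1,1) for b in(-1,1) for d in(-1,1) for x,y,z in((8,6.2,26),(6.2,8,26),(6.5,6.5,27))]
    return c+q.apply(h),c,ax
def cost(p,V):
    P,_,_=box(p);e=0
    for c,m,x0,y0 in V:
        u=(proj(c,P)-[x0,y0]+.5)*S-.5
        k=np.zeros(m.shape,np.uint8);cv2.fillConvexPoly(k,cv2.convexHull(np.round(u*16).astype(np.int32)),1,shift=4)
        e+=1-(m&(k>0)).sum()/(m|(k>0)).sum()
    return e
E
python3 - <<'E'
from fit import *
w=cv2.imread("pics/w2.png");s=cv2.imread("pics/side0.png")
m=mask(w,235,160,285,215,42,(259,190))
ms=mask(s,235,185,275,222,60,(254,205))
print(m.sum()/64,ms.sum()/64)
cw,cs=cam("wrist"),cam("side")
V=[(cw,m,235,160),(cs,ms,235,185)]
print("mouth",atz(cw,(316/3+152,108/3+123),82))
res=[]
for y0 in np.arange(0,1.57,.3):
    x0=[508,-213,0.02,0,y0]
    X=np.array([x0]+[np.array(x0)+d for d in np.diag([4,4,.03,.03,.3])])
    for _ in range(2):
        r=minimize(cost,X[0],args=(V,),method="Nelder-Mead",options=dict(initial_simplex=X,maxiter=500,fatol=1e-4,xatol=1e-3));X=np.array([r.x]+[r.x+d for d in np.diag([2,2,.02,.02,.15])])
    res.append((r.fun,r.x));print(round(r.fun,3),r.x.round(3),box(r.x)[1].round(1),[round(cost(r.x,[v]),3) for v in V])
E
```

```text
777.578125 213.375
mouth [[ 507.66639892 -214.76662117   82.        ]]
0.266 [ 5.04546e+02 -2.15876e+02  2.70000e-02  5.00000e-03  1.00000e-03] [ 508.9 -215.1  172.9] [np.float64(0.171), np.float64(0.095)]
0.225 [ 5.06334e+02 -2.16017e+02  1.60000e-02  7.00000e-03  1.31500e+00] [ 509.  -214.8  173. ] [np.float64(0.133), np.float64(0.092)]
0.245 [ 5.09906e+02 -2.13560e+02 -5.00000e-03 -5.00000e-03  1.24900e+00] [ 509.1 -214.5  173. ] [np.float64(0.131), np.float64(0.114)]
0.229 [ 5.06821e+02 -2.12416e+02  1.30000e-02 -1.20000e-02  1.26000e+00] [ 509.  -214.4  173. ] [np.float64(0.125), np.float64(0.105)]
0.229 [ 5.07217e+02 -2.12192e+02  1.20000e-02 -1.30000e-02  1.27400e+00] [ 509.1 -214.4  173. ] [np.float64(0.131), np.float64(0.097)]
0.265 [ 5.07142e+02 -2.15702e+02  1.10000e-02  4.00000e-03  1.56200e+00] [ 508.9 -215.1  173. ] [np.float64(0.174), np.float64(0.092)]
```

The brightened crop shows the handle turned roughly 20° from the tool axes, but the fit gave 3°. `align_vectors` leaves the yaw arbitrary, so I'll fix that and refit.

```bash
sed -i 's/q=R.align_vectors.*$/q=R.from_rotvec([-ax[1],ax[0],0])*R.from_euler("z",p[4])/' fit.py
python3 - <<'E'
from fit import *
w=cv2.imread("pics/w2.png");s=cv2.imread("pics/side0.png")
cw,cs=cam("wrist"),cam("side")
for th in (42,60):
  m=mask(w,235,160,285,215,th,(259,190))
  m=cv2.morphologyEx(m.astype(np.uint8),cv2.MORPH_OPEN,np.ones((41,41)))>0
  ms=mask(s,235,185,275,222,th+15,(254,205))
  V=[(cw,m,235,160),(cs,ms,235,185)]
  for y0 in (.1,.5,.9,1.3):
    x0=[508,-213,0.02,0,y0]
    X=np.array([x0]+[np.array(x0)+d for d in np.diag([4,4,.03,.03,.3])])
    for _ in range(3):
        r=minimize(cost,X[0],args=(V,),method="Nelder-Mead",options=dict(initial_simplex=X,maxiter=500,fatol=1e-4,xatol=1e-3));X=np.array([r.x]+[r.x+d for d in np.diag([2,2,.02,.02,.15])])
    print(th,round(r.fun,3),r.x.round(3),box(r.x)[1].round(1),[round(cost(r.x,[v]),3) for v in V])
E
```

```text
42 0.228 [ 5.02090e+02 -2.11236e+02  4.20000e-02 -1.90000e-02  1.25300e+00] [ 508.9 -214.3  172.8] [np.float64(0.094), np.float64(0.134)]
42 0.226 [ 5.05738e+02 -2.13511e+02  2.00000e-02 -7.00000e-03  1.31100e+00] [ 509.  -214.6  173. ] [np.float64(0.119), np.float64(0.107)]
42 0.231 [ 5.07704e+02 -2.14188e+02  8.00000e-03 -3.00000e-03  1.32400e+00] [ 509.1 -214.6  173. ] [np.float64(0.128), np.float64(0.103)]
42 0.233 [ 5.07294e+02 -2.11388e+02  1.10000e-02 -1.90000e-02  1.33100e+00] [ 509.1 -214.5  173. ] [np.float64(0.134), np.float64(0.098)]
60 0.396 [ 5.10038e+02 -2.14102e+02 -6.00000e-03 -5.00000e-03  1.40000e-01] [ 509.1 -215.   173. ] [np.float64(0.32), np.float64(0.077)]
60 0.348 [ 5.09394e+02 -2.13995e+02 -1.00000e-03 -4.00000e-03  1.17700e+00] [ 509.2 -214.6  173. ] [np.float64(0.271), np.float64(0.077)]
60 0.346 [ 5.08151e+02 -2.13405e+02  6.00000e-03 -7.00000e-03  1.17700e+00] [ 509.2 -214.6  173. ] [np.float64(0.276), np.float64(0.071)]
60 0.392 [ 5.08666e+02 -2.15415e+02  2.00000e-03  3.00000e-03  1.70300e+00] [ 509.  -214.9  173. ] [np.float64(0.319), np.float64(0.073)]
```

```bash
python3 - <<'E'
from fit import *
w=cv2.imread("pics/w2.png");cw=cam("wrist")
out=[]
for th in (38,45):
  m=mask(w,235,160,285,215,th,(259,190))
  m=cv2.morphologyEx(m.astype(np.uint8),cv2.MORPH_OPEN,np.ones((41,41)))>0
  V=[(cw,m,235,160)];best=None
  for y0 in np.arange(0,1.5,.2):
    x0=[508,-213,0.01,0,y0]
    X=np.array([x0]+[np.array(x0)+d for d in np.diag([4,4,.03,.03,.3])])
    for _ in range(3):
        r=minimize(cost,X[0],args=(V,),method="Nelder-Mead",options=dict(initial_simplex=X,maxiter=500,fatol=1e-4,xatol=1e-3));X=np.array([r.x]+[r.x+d for d in np.diag([2,2,.02,.02,.15])])
    if best is None or r.fun<best.fun: best=r
    print(th,round(r.fun,3),r.x.round(3),box(r.x)[1].round(1))
  o=cv2.resize(np.clip((w[160:215,235:285].astype(float)-5)*5,0,255).astype(np.uint8),None,fx=8,fy=8,interpolation=cv2.INTER_CUBIC)
  u=(proj(cw,box(best.x)[0])-[235,160]+.5)*S
  cv2.polylines(o,[cv2.convexHull(u.astype(np.int32))],True,(0,0,255),1)
  for k in u.astype(int)[[i for i in range(24) if (i//3)%2==1]]: cv2.circle(o,tuple(map(int,k)),2,(0,255,0),-1)
  cn,_=cv2.findContours(m.astype(np.uint8),0,2);cv2.drawContours(o,cn,-1,(255,0,0),1);out.append(o)
cv2.imwrite("pics/fit.png",np.hstack(out))
E
```

```text
38 0.072 [ 4.98290e+02 -2.12836e+02  5.90000e-02 -9.00000e-03 -4.00000e-01] [ 507.9 -214.2  172.7]
38 0.072 [ 5.00878e+02 -2.13610e+02  4.30000e-02 -4.00000e-03  1.17900e+00] [ 507.9 -214.3  172.8]
38 0.071 [ 4.99733e+02 -2.13652e+02  5.00000e-02 -4.00000e-03  1.16700e+00] [ 507.9 -214.3  172.8]
38 0.071 [ 5.00139e+02 -2.13255e+02  4.80000e-02 -6.00000e-03  1.17500e+00] [ 507.9 -214.3  172.8]
38 0.071 [ 4.99655e+02 -2.12943e+02  5.10000e-02 -8.00000e-03  1.18800e+00] [ 507.9 -214.3  172.8]
38 0.072 [ 5.0104e+02 -2.1330e+02  4.3000e-02 -6.0000e-03  1.1880e+00] [ 508.  -214.3  172.8]
38 0.071 [ 4.99633e+02 -2.13707e+02  5.10000e-02 -3.00000e-03  1.16000e+00] [ 507.9 -214.2  172.8]
38 0.072 [ 4.98198e+02 -2.12110e+02  5.90000e-02 -1.30000e-02  1.18800e+00] [ 507.8 -214.3  172.7]
45 0.069 [ 5.01383e+02 -2.14068e+02  4.20000e-02 -2.00000e-03 -4.42000e-01] [ 508.2 -214.3  172.9]
45 0.068 [ 5.02411e+02 -2.13784e+02  3.50000e-02 -4.00000e-03  1.14800e+00] [ 508.2 -214.4  172.9]
45 0.068 [ 5.03144e+02 -2.14059e+02  3.10000e-02 -2.00000e-03  1.16200e+00] [ 508.2 -214.4  172.9]
45 0.068 [ 5.02277e+02 -2.14032e+02  3.60000e-02 -2.00000e-03  1.15300e+00] [ 508.1 -214.3  172.9]
45 0.068 [ 5.03115e+02 -2.13973e+02  3.10000e-02 -2.00000e-03  1.16800e+00] [ 508.2 -214.3  172.9]
45 0.067 [ 5.02533e+02 -2.13682e+02  3.40000e-02 -4.00000e-03  1.16300e+00] [ 508.2 -214.3  172.9]
45 0.068 [ 5.02847e+02 -2.13779e+02  3.30000e-02 -4.00000e-03  1.15400e+00] [ 508.2 -214.4  172.9]
45 0.068 [ 5.02212e+02 -2.13541e+02  3.60000e-02 -5.00000e-03  1.15500e+00] [ 508.1 -214.3  172.9]
```

View pics/fit.png

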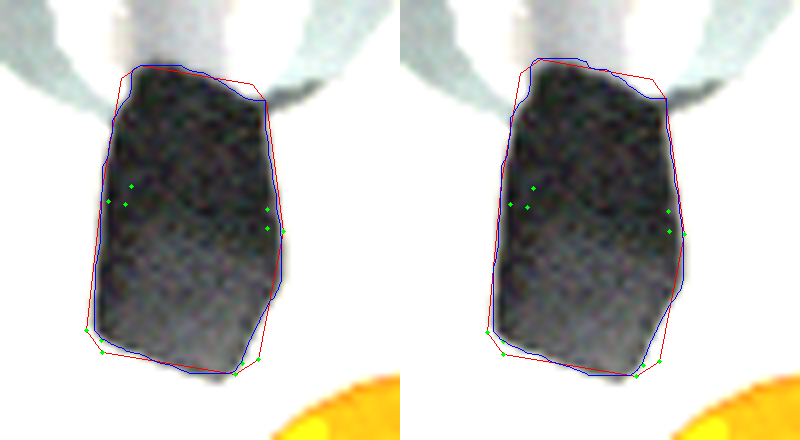

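```bash
cat >> fit.py <<'E'
sp=np.array([v for v in np.random.default_rng(0).normal(size=(150,3))]);sp/=np.linalg.norm(sp,axis=1)[:,None]
def box(p):
    ax=np.array([p[2],p[3],1]);ax/=np.linalg.norm(ax)
    q=R.from_rotvec([-ax[1],ax[0],0])*R.from_euler("z",p[4])
    c=np.array([p[0],p[1],10.])+163*ax
    h=np.concatenate([3*sp+[5*a,5*b,24*d] for a in(-1,1) for b in(-1,1) for d in(-1,1)])
    return c+q.apply(h),c,ax
E
python3 - <<'E'
from fit import *
w=cv2.imread("pics/w2.png");cw=cam("wrist")
m=mask(w,235,160,285,215,50,(259,190))
m=cv2.morphologyEx(m.astype(np.uint8),cv2.MORPH_OPEN,np.ones((41,41)))>0
V=[(cw,m,235,160)]
for y in np.arange(.4,1.97,.15):
    f=lambda q:cost([*q,y],V)
    x0=np.array([505,-213.5,0.02,0]);X=np.array([x0]+[x0+d for d in np.diag([4,4,.03,.03])])
    r=minimize(f,x0,method="Nelder-Mead",options=dict(initial_simplex=X,maxiter=300,fatol=1e-4,xatol=1e-3))
    print(round(y,2),round(r.fun,4),r.x.round(3),box([*r.x,y])[1].round(1))
E
```

```text
0.4 0.1945 [ 5.08402e+02 -2.14163e+02  1.00000e-03 -0.00000e+00] [ 508.6 -214.2  173. ]
0.55 0.1829 [ 5.06968e+02 -2.12227e+02  9.00000e-03 -1.30000e-02] [ 508.5 -214.4  173. ]
0.7 0.1633 [ 5.06674e+02 -2.12630e+02  1.00000e-02 -1.00000e-02] [ 508.4 -214.3  173. ]
0.85 0.1381 [ 5.06698e+02 -2.12909e+02  1.00000e-02 -8.00000e-03] [ 508.3 -214.3  173. ]
1.0 0.1182 [ 5.07193e+02 -2.15293e+02  7.00000e-03  5.00000e-03] [ 508.3 -214.4  173. ]
1.15 0.1215 [ 5.06802e+02 -2.14051e+02  1.00000e-02 -3.00000e-03] [ 508.4 -214.5  173. ]
1.3 0.1763 [ 5.09247e+02 -2.12317e+02 -4.00000e-03 -1.40000e-02] [ 508.6 -214.6  173. ]
1.45 0.1741 [ 5.08160e+02 -2.21992e+02  1.00000e-03  4.30000e-02] [ 508.3 -214.9  172.8]
1.6 0.1836 [ 5.04974e+02 -2.19332e+02  1.70000e-02  2.70000e-02] [ 507.8 -215.   172.9]
1.75 0.1972 [ 5.09572e+02 -2.18109e+02 -9.00000e-03  2.10000e-02] [ 508.1 -214.7  173. ]
1.9 0.1992 [ 5.07163e+02 -2.15353e+02  7.00000e-03  7.00000e-03] [ 508.2 -214.3  173. ]
```

The handle faces sit at about 58.5°, so I turn the tool about 18° around its z, descend to put the grasp point on the handle centre, and close.

Call:
step_arm([
  {"slide": [0,1,15],"dr": [0,0,1.1],"jaw": 60},
  {"slide": [-0.5,2.8,45],"dr": [0,0,2.25],"jaw": 60},
  {"slide": [-0.5,2.8,85],"dr": [0,0,2.25],"jaw": 60},
  {"slide": [-0.5,2.8,115],"dr": [0,0,2.25],"jaw": 60},
  {"slide": [-0.5,2.8,135.5],"dr": [0,0,2.25],"jaw": 60},
  {"slide": [-0.5,2.8,135.5],"dr": [0,0,2.25],"jaw": 60},
  {"slide": [-0.5,2.8,135.5],"dr": [0,0,2.25],"jaw": 30},
  {"slide": [-0.5,2.8,135.5],"dr": [0,0,2.25],"jaw": 10},
])

```text
clock: 4.25
position: [509.0, -215.4, 155.2]
ee_rot: [0.963, -0.271, 0.001, -0.0]
contact_force: [0.8, -0.8, -0.7]
gripper_width: 24.1
grasp_force: 0.0
```

Call:
step_arm([
  {"slide": [0,0,0],"dr": [0,0,0],"jaw": 5},
  {"slide": [0,0,0],"dr": [0,0,0],"jaw": 5},
  {"slide": [0,0,0],"dr": [0,0,0],"jaw": 5},
  {"slide": [0,0,0],"dr": [0,0,0],"jaw": 5},
  {"slide": [0,0,0],"dr": [0,0,0],"jaw": 5},
  {"slide": [0,0,0],"dr": [0,0,0],"jaw": 5},
  {"slide": [0,0,0],"dr": [0,0,0],"jaw": 5},
  {"slide": [0,0,0],"dr": [0,0,0],"jaw": 5},
])

```text
clock: 5.25
position: [509.0, -215.8, 154.8]
ee_rot: [0.962, -0.271, 0.001, 0.0]
contact_force: [0.9, -0.8, 5.7]
gripper_width: 15.4
grasp_force: 59.3
```

```bash
python3 - <<'E'
from h import *
s=arm.read_state();print(s)
a=optics.get_image("side");w=optics.get_image("wrist")
cv2.imwrite("pics/s3.png",a);cv2.imwrite("pics/w3.png",w)
A=cv2.resize(a[150:300,190:320],None,fx=3,fy=3,interpolation=cv2.INTER_CUBIC)
W=cv2.resize(w[100:384,150:384],None,fx=450/284,fy=450/284)
cv2.imwrite("pics/v3.png",np.hstack([A,W]))
E
```

```text
{'clock': 5.25, 'joints': array([-1.07486418e-01,  3.30547554e-01, -2.81980546e-01,  8.05468011e-04,
       -9.56065482e-01,  1.12821407e+00]), 'joint_vel': array([ 0.00071287,  0.00114963, -0.00020025,  0.00011949, -0.00150474,
        0.00039448]), 'joint_efforts': array([ 9.93951154e-02, -3.12323749e+01,  1.45589474e+01,  2.85658948e+00,
       -8.01056041e-02, -2.09379767e-03]), 'position': array([ 508.97156366, -215.84374348,  154.81635377]), 'ee_rot': array([ 9.62478194e-01, -2.71356602e-01,  1.14085843e-03,  1.40979385e-04]), 'contact_force': array([ 0.90440807, -0.77884125,  5.71690384]), 'wrist_torque': array([-0.06688879, -0.07389365,  0.01306126]), 'grasp_force': 59.329925179481506, 'gripper_width': 15.39144489118526}
```

View pics/v3.png

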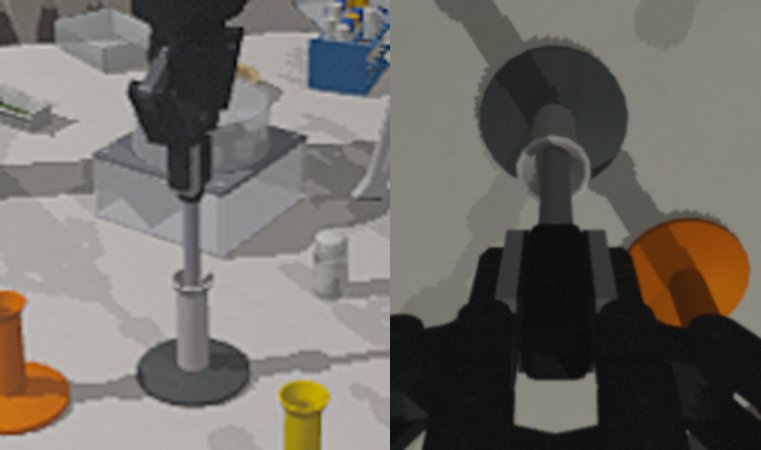

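The rod is gripped: width 15.4 mm, pads flat on the faces, shaft in line with the fingers, holder undisturbed. I check the rod axis against the tool axis numerically, then lift.

```bash
python3 - <<'E'
from h import *
s=arm.read_state();Rm=R.from_quat(s["ee_rot"]).as_matrix();T=s["position"]
for n,f,zs in(("side","pics/s3.png",(140,130,120,110,100)),("wrist","pics/w3.png",(130,120,110,100))):
    c=cam(n);g=cv2.cvtColor(cv2.imread(f),cv2.COLOR_BGR2GRAY)
    for z in zs:
        P=T+Rm[:,2]*(T[2]-z);u=proj(c,P)[0];r=int(round(u[1]));x=int(round(u[0]));print(n,z,u.round(1),g[r,x-14:x+15])
E
```

```text
side 140 [253.3 218.3] [135 134 135 136 136 135 134 135 136 134 136 136 120 103  97  91  88 130
 160 164 161 162 162 151 144 148 143 143 143]
side 130 [253.4 222.6] [131 134 134 133 133 145 161 164 161 161 163 153 128 111 100  90  83 121
 157 163 160 160 161 151 144 147 144 143 144]
side 120 [253.5 226.9] [151 155 155 157 161 162 160 161 160 162 163 154 125 111 100  89  83 122
 157 164 160 160 163 151 146 147 142 144 144]
side 110 [253.6 231.1] [178 178 178 178 180 181 180 176 166 154 138 124 111 103  90  83 125 158
 165 160 162 162 150 145 148 144 145 147 152]
side 100 [253.6 235.3] [179 179 177 178 178 177 178 177 177 180 176 144 109 104  93  85 111 166
 183 175 157 145 136 143 133 117 116 119 132]
wrist 130 [253.  235.8] [134 134 134 133 118  61  43  45  47  46  47  50  51  50  52  51  51  52
  51  52  53  53  53  51  53  66  98 130 134]
wrist 120 [253.1 228. ] [133 134 133 132 123  86  51  44  46  47  49  49  50  50  51  52  52  51
  52  54  52  52  51  51  58  88 126 132 133]
wrist 110 [253.2 220.9] [ 91  81  71  64  61  55  45  43  44  47  47  48  49  49  50  53  53  52
  52  53  52  53  52  52  57  70  87  96 110]
wrist 100 [253.2 214.5] [77 74 71 67 62 52 48 44 45 45 47 48 50 52 50 52 51 55 53 53 52 51 52 53
 62 74 72 70 69]
```

Call:
step_arm([
  {"slide": [0,0,-20],"dr": [0,0,0],"jaw": 5},
  {"slide": [0,0,-45],"dr": [0,0,0],"jaw": 5},
  {"slide": [0,0,-70],"dr": [0,0,0],"jaw": 5},
  {"slide": [0,0,-100],"dr": [0,0,0],"jaw": 5},
  {"slide": [0,0,-130],"dr": [0,0,0],"jaw": 5},
  {"slide": [0,0,-155],"dr": [0,0,0],"jaw": 5},
  {"slide": [0,0,-160],"dr": [0,0,0],"jaw": 5},
  {"slide": [0,0,-160],"dr": [0,0,0],"jaw": 5},
])

```text
clock: 6.35
position: [507.6, -215.1, 312.4]
ee_rot: [0.962, -0.272, -0.001, -0.0]
contact_force: [-0.6, 0.1, -1.1]
gripper_width: 15.2
grasp_force: 58.7
```

```bash
cat > plan.py <<'E'
from h import *
import json
C=np.array([544.3,45.4]);HN=134.;L=138.   # jar centre, neck mid height, sphere centre->TCP
R0=R.from_quat([np.sin(a:=np.arctan2(.962,-.2715)),np.cos(a),0,0]) 
def pose(r,az,rn,zs):
    """sphere centre at radius r, azimuth az (deg), rod crosses neck height at radius rn on same azimuth"""
    e=np.array([np.cos(np.radians(az)),np.sin(np.radians(az))])
    S=np.r_[C+r*e,zs]; n=np.r_[C+rn*e,HN]; d=n-S; d/=np.linalg.norm(d)
    k=np.cross([0,0,1],d); s=np.linalg.norm(k)
    rt=R.from_rotvec(k/s*np.arctan2(s,d[2])) if s>1e-9 else R.identity()
    return S+L*d, rt*R0
def now():
    s=arm.read_state();return s["position"],R.from_quat(s["ee_rot"])
def rows(start,W,jaw=5):
    p0,q0=start;out=[]
    for p,q in W:
        t=q0.inv().apply(p-p0);v=(q0.inv()*q).as_rotvec(degrees=True)/8
        out.append({"slide":[round(float(x),1) for x in t],"dr":[round(float(x),2) for x in v],"jaw":jaw})
    return json.dumps(out)
def tip():
    p,q=now();S=p+q.apply([0,0,L]);d=S[:2]-C;n=p+q.apply([0,0,1])*((HN-p[2])/q.apply([0,0,1])[2]);m=n[:2]-C
    s=arm.read_state()
    print("t",round(s["clock"],2),"S r",np.hypot(*d).round(1),"az",np.degrees(np.arctan2(d[1],d[0])).round(),"z",S[2].round(1),"neck r",np.hypot(*m).round(1),np.degrees(np.arctan2(m[1],m[0])).round(),"F",np.round(s["contact_force"],1),"w",round(s["gripper_width"],1),round(s["grasp_force"]),"j",s["joints"].round(2))
E
python3 - <<'E'
from plan import *
tip();print(R0.as_quat(),now()[1].as_quat())
p,q=now();top=pose(1e-6,0,0,HN-1)[0];top[2]=p[2]
f=[.08,.25,.42,.59,.76,.91,1,1]
print(rows((p,q),[(p+(top-p)*k,R0) for k in f]))
dn=lambda z:(np.r_[C,z+L],R0)
print(rows((top,R0),[dn(z) for z in (165,150,135,120,105,90,80,77)]))
A=[pose(r,-165,rn,75) for r,rn in((8,1),(16,2),(24,4),(32,5),(40,7),(46,8),(46,8),(46,8))]
print(rows(dn(77),A))
E
```

```text
t 6.35 S r 263.0 az -98.0 z 174.4 neck r 262.9 -98.0 F [-0.6  0.1 -1.1] w 15.2 59 j [-0.11  0.21 -0.03 -0.   -1.33  1.13]
[ 0.9624061  -0.27161461  0.          0.        ] [ 9.62391816e-01 -2.71662390e-01 -1.19333000e-03 -3.37486599e-04]
[{"slide": [-8.4, -19.3, 0.0], "dr": [-0.0, 0.02, -0.0], "jaw": 5}, {"slide": [-26.2, -60.3, 0.1], "dr": [-0.0, 0.02, -0.0], "jaw": 5}, {"slide": [-44.1, -101.3, 0.1], "dr": [-0.0, 0.02, -0.0], "jaw": 5}, {"slide": [-61.9, -142.3, 0.2], "dr": [-0.0, 0.02, -0.0], "jaw": 5}, {"slide": [-79.8, -183.4, 0.2], "dr": [-0.0, 0.02, -0.0], "jaw": 5}, {"slide": [-95.5, -219.5, 0.2], "dr": [-0.0, 0.02, -0.0], "jaw": 5}, {"slide": [-105.0, -241.3, 0.3], "dr": [-0.0, 0.02, -0.0], "jaw": 5}, {"slide": [-105.0, -241.3, 0.3], "dr": [-0.0, 0.02, -0.0], "jaw": 5}]
[{"slide": [0.0, -0.0, 9.4], "dr": [0.0, 0.0, 0.0], "jaw": 5}, {"slide": [0.0, -0.0, 24.4], "dr": [0.0, 0.0, 0.0], "jaw": 5}, {"slide": [0.0, -0.0, 39.4], "dr": [0.0, 0.0, 0.0], "jaw": 5}, {"slide": [0.0, -0.0, 54.4], "dr": [0.0, 0.0, 0.0], "jaw": 5}, {"slide": [0.0, -0.0, 69.4], "dr": [0.0, 0.0, 0.0], "jaw": 5}, {"slide": [0.0, -0.0, 84.4], "dr": [0.0, 0.0, 0.0], "jaw": 5}, {"slide": [0.0, -0.0, 94.4], "dr": [0.0, 0.0, 0.0], "jaw": 5}, {"slide": [0.0, -0.0, 97.4], "dr": [0.0, 0.0, 0.0], "jaw": 5}]
[{"slide": [5.7, -6.0, 3.0], "dr": [-0.61, -0.58, -0.0], "jaw": 5}, {"slide": [10.9, -11.5, 5.7], "dr": [-1.21, -1.15, 0.0], "jaw": 5}, {"slide": [14.0, -14.7, 9.3], "dr": [-1.7, -1.61, 0.0], "jaw": 5}, {"slide": [17.5, -18.4, 14.5], "dr": [-2.23, -2.12, 0.0], "jaw": 5}, {"slide": [18.8, -19.9, 19.6], "dr": [-2.65, -2.51, 0.0], "jaw": 5}, {"slide": [19.8, -20.8, 24.0], "dr": [-2.97, -2.82, 0.0], "jaw": 5}, {"slide": [19.8, -20.8, 24.0], "dr": [-2.97, -2.82, 0.0], "jaw": 5}, {"slide": [19.8, -20.8, 24.0], "dr": [-2.97, -2.82, 0.0], "jaw": 5}]
```

Call:
step_arm([
  {"slide": [-8,-19,0],"dr": [0,0.02,0],"jaw": 5},
  {"slide": [-26,-60,0],"dr": [0,0.02,0],"jaw": 5},
  {"slide": [-44,-101,0],"dr": [0,0.02,0],"jaw": 5},
  {"slide": [-62,-142,0],"dr": [0,0.02,0],"jaw": 5},
  {"slide": [-80,-183,0],"dr": [0,0.02,0],"jaw": 5},
  {"slide": [-95.5,-219.5,0],"dr": [0,0.02,0],"jaw": 5},
  {"slide": [-105,-241.3,0],"dr": [0,0.02,0],"jaw": 5},
  {"slide": [-105,-241.3,0],"dr": [0,0.02,0],"jaw": 5},
])

```text
clock: 7.35
position: [544.2, 46.4, 311.6]
ee_rot: [0.963, -0.27, -0.0, 0.001]
contact_force: [-0.5, 0.1, -0.8]
gripper_width: 15.5
grasp_force: 58.7
```

```bash
python3 - <<'E'
from plan import *
tip()
dn=lambda z:(np.r_[C,z+L],R0)
print(rows(now(),[dn(z) for z in (165,150,135,120,105,90,80,77)]))
cv2.imwrite("pics/s4.png",optics.get_image("side"));cv2.imwrite("pics/w4.png",optics.get_image("wrist"))
c=cam("side")
g=cv2.cvtColor(cv2.imread("pics/s4.png"),cv2.COLOR_BGR2GRAY)
p,q=now()
for k in(20,60,100,130,138,144,150):
    u=proj(c,p+q.apply([0,0,k]))[0];x,y=np.round(u).astype(int);print(k,u.round(1),g[y,x-10:x+11])
E
```

```text
t 7.35 S r 0.8 az 116.0 z 173.6 neck r 0.8 123.0 F [-0.5  0.1 -0.8] w 15.5 59 j [ 0.38  0.2  -0.05  0.   -1.32  0.64]
[{"slide": [0.7, 0.8, 8.6], "dr": [0.02, 0.0, 0.02], "jaw": 5}, {"slide": [0.7, 0.8, 23.6], "dr": [0.02, 0.0, 0.02], "jaw": 5}, {"slide": [0.7, 0.7, 38.6], "dr": [0.02, 0.0, 0.02], "jaw": 5}, {"slide": [0.7, 0.7, 53.6], "dr": [0.02, 0.0, 0.02], "jaw": 5}, {"slide": [0.7, 0.6, 68.6], "dr": [0.02, 0.0, 0.02], "jaw": 5}, {"slide": [0.7, 0.6, 83.6], "dr": [0.02, 0.0, 0.02], "jaw": 5}, {"slide": [0.7, 0.6, 93.6], "dr": [0.02, 0.0, 0.02], "jaw": 5}, {"slide": [0.7, 0.6, 96.6], "dr": [0.02, 0.0, 0.02], "jaw": 5}]
20 [255.2 115.1] [ 95  93  95  92  94  92  93  97  82  73  85  85  58  80 103 101  97  97
  94 106 112]
60 [255.4 130.7] [ 97  94  98  96  92  94  97  95 107 112  95  87  55  95 116 106 100  97
  97 104 100]
100 [255.6 145.8] [104 103 105  97  97 106 110 111 108  96  86  69  84 104 100 102  98  99
 100 100 103]
130 [255.7 156.9] [102 104  81  55  55  56  53 102 116  98  86  70  87 105 103 103 101 105
 115 114 108]
138 [255.7 159.8] [102  89  64  53  57  56  50  67  98 100  84  66  84 101  99  97  98 102
 111 112 103]
144 [255.8 161.9] [125 119 106 104 110 113 114 141 140 111 110 133 161 174 175 174 173 172
 171 173 172]
150 [255.8 164.1] [146 166 170 174 171 170 169 169 169 169 168 167 168 166 167 166 166 167
 165 166 165]
```

Call:
step_arm([
  {"slide": [0.7,0.7,9],"dr": [0.02,0,0.02],"jaw": 5},
  {"slide": [0.7,0.7,24],"dr": [0.02,0,0.02],"jaw": 5},
  {"slide": [0.7,0.7,39],"dr": [0.02,0,0.02],"jaw": 5},
  {"slide": [0.7,0.7,54],"dr": [0.02,0,0.02],"jaw": 5},
  {"slide": [0.7,0.7,69],"dr": [0.02,0,0.02],"jaw": 5},
  {"slide": [0.7,0.7,84],"dr": [0.02,0,0.02],"jaw": 5},
  {"slide": [0.7,0.7,94],"dr": [0.02,0,0.02],"jaw": 5},
  {"slide": [0.7,0.7,96.6],"dr": [0.02,0,0.02],"jaw": 5},
])

```text
clock: 8.45
position: [545.0, 43.9, 216.4]
ee_rot: [0.962, -0.273, 0.001, -0.001]
contact_force: [-0.2, -0.3, -0.8]
gripper_width: 15.1
grasp_force: 58.8
```

```bash
python3 - <<'E'
from plan import *
tip()
A=[pose(r,-165,rn,75) for r,rn in((8,1),(16,2),(24,4),(32,5),(40,7),(46,8),(46,8),(46,8))]
print(rows(now(),A))
E
```

```text
t 8.45 S r 1.8 az -52.0 z 78.4 neck r 1.7 -56.0 F [-0.2 -0.3 -0.8] w 15.1 59 j [ 0.38  0.26 -0.21  0.   -1.1   0.64]
[{"slide": [4.3, -6.9, 4.4], "dr": [-0.63, -0.6, -0.02], "jaw": 5}, {"slide": [9.5, -12.4, 7.1], "dr": [-1.22, -1.16, -0.02], "jaw": 5}, {"slide": [12.5, -15.6, 10.7], "dr": [-1.71, -1.62, -0.02], "jaw": 5}, {"slide": [16.0, -19.3, 16.0], "dr": [-2.25, -2.13, -0.02], "jaw": 5}, {"slide": [17.4, -20.7, 21.0], "dr": [-2.67, -2.52, -0.02], "jaw": 5}, {"slide": [18.3, -21.7, 25.4], "dr": [-2.99, -2.83, -0.02], "jaw": 5}, {"slide": [18.3, -21.7, 25.4], "dr": [-2.99, -2.83, -0.02], "jaw": 5}, {"slide": [18.3, -21.7, 25.4], "dr": [-2.99, -2.83, -0.02], "jaw": 5}]
```

Call:
step_arm([
  {"slide": [4.5,-6.5,4],"dr": [-0.62,-0.59,0],"jaw": 5},
  {"slide": [10,-12,6.5],"dr": [-1.22,-1.16,0],"jaw": 5},
  {"slide": [13,-15.2,10],"dr": [-1.71,-1.62,0],"jaw": 5},
  {"slide": [16.5,-19,15.3],"dr": [-2.24,-2.13,0],"jaw": 5},
  {"slide": [18,-20.4,20.4],"dr": [-2.66,-2.52,0],"jaw": 5},
  {"slide": [19,-21.4,24.8],"dr": [-2.98,-2.83,0],"jaw": 5},
  {"slide": [19,-21.4,24.8],"dr": [-2.98,-2.83,0],"jaw": 5},
  {"slide": [19,-21.4,24.8],"dr": [-2.98,-2.83,0],"jaw": 5},
])

```text
clock: 9.45
position: [573.0, 52.3, 193.0]
ee_rot: [0.924, -0.262, -0.241, 0.143]
contact_force: [0.4, -0.3, -0.7]
gripper_width: 15.1
grasp_force: 58.8
```

```bash
python3 - <<'E'
from plan import *
tip()
az=-165
st=now()
for c in range(2):
    W=[pose(46,az+6*(i+1),8,75) for i in range(8)]
    print(rows(st,W)); az+=48; st=W[-1]
cv2.imwrite("pics/s5.png",optics.get_image("side"))
E
```

```text
t 9.45 S r 44.7 az -164.0 z 76.7 neck r 8.2 -160.0 F [ 0.4 -0.3 -0.7] w 15.1 59 j [ 0.35  0.63  0.22 -0.05 -1.73  0.68]
[{"slide": [-2.6, -2.8, 2.2], "dr": [-0.29, 0.29, 0.1], "jaw": 5}, {"slide": [-5.0, -4.6, 2.5], "dr": [-0.52, 0.63, 0.22], "jaw": 5}, {"slide": [-7.6, -6.1, 2.9], "dr": [-0.72, 0.99, 0.34], "jaw": 5}, {"slide": [-10.2, -7.3, 3.5], "dr": [-0.87, 1.37, 0.45], "jaw": 5}, {"slide": [-13.0, -8.3, 4.2], "dr": [-0.99, 1.76, 0.55], "jaw": 5}, {"slide": [-15.7, -9.1, 5.1], "dr": [-1.07, 2.16, 0.65], "jaw": 5}, {"slide": [-18.5, -9.5, 6.1], "dr": [-1.1, 2.57, 0.75], "jaw": 5}, {"slide": [-21.3, -9.7, 7.3], "dr": [-1.09, 2.99, 0.83], "jaw": 5}]
[{"slide": [-3.0, 0.4, 0.1], "dr": [0.05, 0.4, 0.12], "jaw": 5}, {"slide": [-5.9, 1.0, 0.3], "dr": [0.15, 0.8, 0.24], "jaw": 5}, {"slide": [-8.8, 1.9, 0.8], "dr": [0.28, 1.18, 0.35], "jaw": 5}, {"slide": [-11.5, 3.0, 1.3], "dr": [0.46, 1.55, 0.47], "jaw": 5}, {"slide": [-14.1, 4.4, 2.1], "dr": [0.67, 1.9, 0.57], "jaw": 5}, {"slide": [-16.5, 5.9, 3.0], "dr": [0.92, 2.23, 0.67], "jaw": 5}, {"slide": [-18.7, 7.7, 4.0], "dr": [1.21, 2.53, 0.77], "jaw": 5}, {"slide": [-20.6, 9.6, 5.1], "dr": [1.52, 2.8, 0.86], "jaw": 5}]
```

Call:
step_arm([
  {"slide": [-2.6,-2.8,2.0],"dr": [-0.29,0.29,0.1],"jaw": 5},
  {"slide": [-5.0,-4.6,2.5],"dr": [-0.52,0.63,0.22],"jaw": 5},
  {"slide": [-7.6,-6.1,2.9],"dr": [-0.72,0.99,0.34],"jaw": 5},
  {"slide": [-10.2,-7.3,3.5],"dr": [-0.87,1.37,0.45],"jaw": 5},
  {"slide": [-13.0,-8.3,4.2],"dr": [-0.99,1.76,0.55],"jaw": 5},
  {"slide": [-15.7,-9.1,5.1],"dr": [-1.07,2.16,0.65],"jaw": 5},
  {"slide": [-18.5,-9.5,6.1],"dr": [-1.1,2.57,0.75],"jaw": 5},
  {"slide": [-21.3,-9.7,7.3],"dr": [-1.09,2.99,0.83],"jaw": 5},
])

```text
clock: 10.5
position: [557.0, 71.2, 191.7]
ee_rot: [0.924, -0.26, -0.054, 0.276]
contact_force: [0.3, -0.8, -1.4]
gripper_width: 15.2
grasp_force: 58.9
```

Call:
step_arm([
  {"slide": [-3.0,0.4,0.1],"dr": [0.05,0.4,0.12],"jaw": 5},
  {"slide": [-5.9,1.0,0.3],"dr": [0.15,0.8,0.24],"jaw": 5},
  {"slide": [-8.8,1.9,0.8],"dr": [0.28,1.18,0.35],"jaw": 5},
  {"slide": [-11.5,3.0,1.3],"dr": [0.46,1.55,0.47],"jaw": 5},
  {"slide": [-14.1,4.4,2.1],"dr": [0.67,1.9,0.57],"jaw": 5},
  {"slide": [-16.5,5.9,3.0],"dr": [0.92,2.23,0.67],"jaw": 5},
  {"slide": [-18.7,7.7,4.0],"dr": [1.21,2.53,0.77],"jaw": 5},
  {"slide": [-20.6,9.6,5.1],"dr": [1.52,2.8,0.86],"jaw": 5},
])

```text
clock: 11.5
position: [533.4, 72.3, 191.8]
ee_rot: [0.923, -0.261, 0.17, 0.225]
contact_force: [-0.5, 0.1, -0.0]
gripper_width: 15.4
grasp_force: 58.9
```

```bash
cat > sweep.py <<'E'
from plan import *
import sys
def go(az,d,n=2,r=46,rn=8,z=75):
    tip();st=now()
    for c in range(n):
        W=[pose(r,az+d*(i+1),rn,z) for i in range(8)]
        print(rows(st,W)); az+=8*d; st=W[-1]
if __name__=="__main__": go(*map(float,sys.argv[1:3]),int(sys.argv[3]),*map(float,sys.argv[4:]))
E
python3 sweep.py -69 6 2
```

```text
t 11.5 S r 45.6 az -69.0 z 75.7 neck r 8.2 -72.0 F [-0.5  0.1 -0. ] w 15.4 59 j [ 0.68  0.29 -0.58  0.66 -1.   -0.11]
[{"slide": [-1.5, 1.9, 0.9], "dr": [0.31, 0.22, 0.11], "jaw": 5}, {"slide": [-3.0, 4.5, 1.1], "dr": [0.67, 0.42, 0.23], "jaw": 5}, {"slide": [-4.3, 7.2, 1.6], "dr": [1.05, 0.57, 0.35], "jaw": 5}, {"slide": [-5.3, 10.0, 2.1], "dr": [1.44, 0.69, 0.46], "jaw": 5}, {"slide": [-6.0, 12.8, 2.9], "dr": [1.84, 0.76, 0.57], "jaw": 5}, {"slide": [-6.4, 15.6, 3.7], "dr": [2.25, 0.8, 0.67], "jaw": 5}, {"slide": [-6.6, 18.5, 4.8], "dr": [2.66, 0.79, 0.76], "jaw": 5}, {"slide": [-6.5, 21.2, 5.9], "dr": [3.07, 0.74, 0.85], "jaw": 5}]
[{"slide": [0.7, 2.9, 0.1], "dr": [0.39, -0.09, 0.12], "jaw": 5}, {"slide": [1.6, 5.8, 0.3], "dr": [0.78, -0.23, 0.24], "jaw": 5}, {"slide": [2.8, 8.5, 0.8], "dr": [1.15, -0.41, 0.35], "jaw": 5}, {"slide": [4.2, 11.1, 1.3], "dr": [1.49, -0.62, 0.47], "jaw": 5}, {"slide": [5.8, 13.5, 2.1], "dr": [1.82, -0.87, 0.57], "jaw": 5}, {"slide": [7.6, 15.8, 3.0], "dr": [2.12, -1.15, 0.67], "jaw": 5}, {"slide": [9.6, 17.8, 4.0], "dr": [2.39, -1.46, 0.77], "jaw": 5}, {"slide": [11.8, 19.5, 5.1], "dr": [2.62, -1.8, 0.86], "jaw": 5}]
```

Call:
step_arm([
  {"slide": [-1.5,1.9,0.9],"dr": [0.31,0.22,0.11],"jaw": 5},
  {"slide": [-3.0,4.5,1.1],"dr": [0.67,0.42,0.23],"jaw": 5},
  {"slide": [-4.3,7.2,1.6],"dr": [1.05,0.57,0.35],"jaw": 5},
  {"slide": [-5.3,10.0,2.1],"dr": [1.44,0.69,0.46],"jaw": 5},
  {"slide": [-6.0,12.8,2.9],"dr": [1.84,0.76,0.57],"jaw": 5},
  {"slide": [-6.4,15.6,3.7],"dr": [2.25,0.8,0.67],"jaw": 5},
  {"slide": [-6.6,18.5,4.8],"dr": [2.66,0.79,0.76],"jaw": 5},
  {"slide": [-6.5,21.2,5.9],"dr": [3.07,0.74,0.85],"jaw": 5},
])

```text
clock: 12.5
position: [517.1, 55.7, 191.2]
ee_rot: [0.923, -0.26, 0.281, 0.026]
contact_force: [0.3, -0.3, -0.7]
gripper_width: 14.8
grasp_force: 58.9
```

Call:
step_arm([
  {"slide": [0.7,2.9,0.1],"dr": [0.39,-0.09,0.12],"jaw": 5},
  {"slide": [1.6,5.8,0.3],"dr": [0.78,-0.23,0.24],"jaw": 5},
  {"slide": [2.8,8.5,0.8],"dr": [1.15,-0.41,0.35],"jaw": 5},
  {"slide": [4.2,11.1,1.3],"dr": [1.49,-0.62,0.47],"jaw": 5},
  {"slide": [5.8,13.5,2.1],"dr": [1.82,-0.87,0.57],"jaw": 5},
  {"slide": [7.6,15.8,3.0],"dr": [2.12,-1.15,0.67],"jaw": 5},
  {"slide": [9.6,17.8,4.0],"dr": [2.39,-1.46,0.77],"jaw": 5},
  {"slide": [11.8,19.5,5.1],"dr": [2.62,-1.8,0.86],"jaw": 5},
])

```text
clock: 13.5
position: [519.8, 17.3, 193.8]
ee_rot: [0.924, -0.268, 0.222, -0.157]
contact_force: [0.2, -1.9, -1.2]
gripper_width: 15.3
grasp_force: 58.9
```

```bash
python3 sweep.py 27 6 2; python3 - <<'E'
from h import *
cv2.imwrite("pics/s6.png",optics.get_image("side"));cv2.imwrite("pics/w6.png",optics.get_image("wrist"))
E
```

```text
t 13.5 S r 44.0 az -6.0 z 76.2 neck r 19.1 -58.0 F [ 0.2 -1.9 -1.2] w 15.3 59 j [ 0.35  0.04 -0.7   0.04 -0.29  0.62]
[{"slide": [-7.6, -9.1, 4.7], "dr": [0.62, -0.71, 0.16], "jaw": 5}, {"slide": [-4.9, -7.9, 5.2], "dr": [0.78, -1.09, 0.28], "jaw": 5}, {"slide": [-2.1, -6.9, 5.8], "dr": [0.89, -1.48, 0.38], "jaw": 5}, {"slide": [0.7, -6.3, 6.5], "dr": [0.96, -1.89, 0.48], "jaw": 5}, {"slide": [3.5, -5.9, 7.5], "dr": [0.99, -2.3, 0.58], "jaw": 5}, {"slide": [6.4, -5.8, 8.5], "dr": [0.98, -2.71, 0.67], "jaw": 5}, {"slide": [9.1, -5.9, 9.6], "dr": [0.93, -3.12, 0.75], "jaw": 5}, {"slide": [11.8, -6.4, 10.9], "dr": [0.83, -3.53, 0.82], "jaw": 5}]
[{"slide": [2.8, -1.0, 0.1], "dr": [-0.14, -0.38, 0.12], "jaw": 5}, {"slide": [5.6, -2.2, 0.3], "dr": [-0.31, -0.75, 0.24], "jaw": 5}, {"slide": [8.2, -3.7, 0.8], "dr": [-0.52, -1.1, 0.35], "jaw": 5}, {"slide": [10.6, -5.3, 1.3], "dr": [-0.77, -1.42, 0.47], "jaw": 5}, {"slide": [12.8, -7.2, 2.1], "dr": [-1.05, -1.72, 0.57], "jaw": 5}, {"slide": [14.9, -9.2, 3.0], "dr": [-1.37, -1.98, 0.67], "jaw": 5}, {"slide": [16.7, -11.4, 4.0], "dr": [-1.7, -2.22, 0.77], "jaw": 5}, {"slide": [18.2, -13.7, 5.1], "dr": [-2.07, -2.42, 0.86], "jaw": 5}]
```

The wrist is lagging close to its singularity, with the neck offset at 19 mm. I hold for one call to let it settle.

Call:
step_arm([
  {"slide": [0,0,0],"dr": [0,0,0],"jaw": 5},
  {"slide": [0,0,0],"dr": [0,0,0],"jaw": 5},
  {"slide": [0,0,0],"dr": [0,0,0],"jaw": 5},
  {"slide": [0,0,0],"dr": [0,0,0],"jaw": 5},
  {"slide": [0,0,0],"dr": [0,0,0],"jaw": 5},
  {"slide": [0,0,0],"dr": [0,0,0],"jaw": 5},
  {"slide": [0,0,0],"dr": [0,0,0],"jaw": 5},
  {"slide": [0,0,0],"dr": [0,0,0],"jaw": 5},
])

```text
clock: 14.6
position: [521.0, 16.6, 193.0]
ee_rot: [0.924, -0.269, 0.222, -0.155]
contact_force: [-0.3, -0.5, -1.3]
gripper_width: 15.4
grasp_force: 59.0
```

```bash
python3 - <<'E'
from plan import *
tip();p,q=now();tp,tq=pose(46,27,8,75);print(p,tp,(q.inv()*tq).as_rotvec(degrees=True))
w=optics.get_image("wrist");s=optics.get_image("side");t=optics.get_image("top")
for n,i in(("w7",w),("s7",s),("t7",t)):cv2.imwrite(f"pics/{n}.png",i)
print(proj(cam("wrist"),[[544.3,45.4,140],[544.3,45.4,65]]))
V=np.hstack([cv2.resize(w[60:260,130:380],(500,400),interpolation=cv2.INTER_CUBIC),cv2.resize(s[155:235,215:300],None,fx=300/85,fy=300/85,interpolation=cv2.INTER_CUBIC)[:400] if 0 else np.pad(cv2.resize(s[155:235,215:300],(300,282),interpolation=cv2.INTER_CUBIC),((0,118),(0,0),(0,0)))])
cv2.imwrite("pics/v7.png",V)
E
```

```text
t 14.6 S r 45.4 az -7.0 z 75.3 neck r 20.4 -58.0 F [-0.3 -0.5 -1.3] w 15.4 59 j [ 0.35  0.04 -0.7   0.05 -0.28  0.61]
[521.03358068  16.64254753 192.96406756] [518.70681233  32.35961955 191.0186962 ] [ 3.61524067 -2.86912208  0.34517938]
[[236.311644   232.8533387 ]
 [275.68257679 226.05384819]]
```

View pics/v7.png

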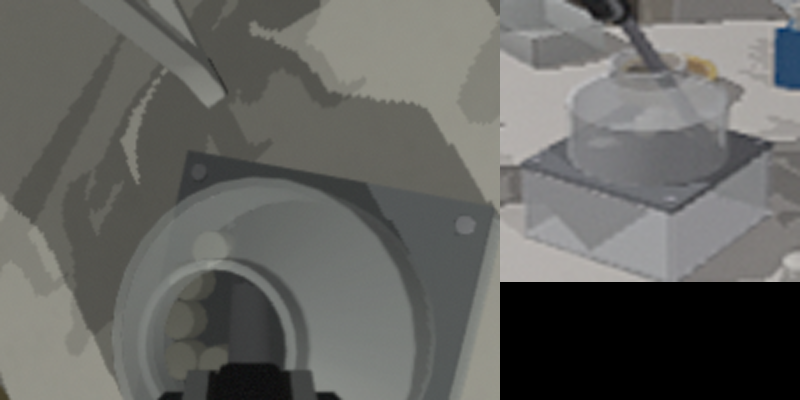

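All five beads are clustered just ahead of the rod (counter-clockwise side), with the jar undisturbed. The commanded pose had drifted, so I bring the neck offset back and continue more slowly.

```bash
cat > rec.py <<'E'
from plan import *
from scipy.spatial.transform import Slerp
def blend(st,en,f):
    sl=Slerp([0,1],R.concatenate([st[1],en[1]]));Sa,Sb=[x[0]+x[1].apply([0,0,L]) for x in(st,en)]
    o=[]
    for k in f: q=sl([k])[0];o.append(((1-k)*Sa+k*Sb-q.apply([0,0,L]),q))
    return o
E
python3 - <<'E'
from rec import *
st=now()
W=blend(st,pose(45,3,10,75),(.33,.67,1))+[pose(45,a,10,75) for a in(6,9,12,15,18)]
print(rows(st,W))
E
```

```text
[{"slide": [-5.5, -7.2, 0.7], "dr": [-0.27, 0.2, -0.13], "jaw": 5}, {"slide": [-11.2, -14.5, 1.7], "dr": [-0.54, 0.41, -0.26], "jaw": 5}, {"slide": [-16.9, -21.5, 2.9], "dr": [-0.81, 0.61, -0.39], "jaw": 5}, {"slide": [-16.1, -20.5, 2.8], "dr": [-0.65, 0.5, -0.34], "jaw": 5}, {"slide": [-15.2, -19.5, 2.6], "dr": [-0.51, 0.38, -0.29], "jaw": 5}, {"slide": [-14.3, -18.5, 2.5], "dr": [-0.37, 0.25, -0.24], "jaw": 5}, {"slide": [-13.3, -17.6, 2.5], "dr": [-0.23, 0.11, -0.18], "jaw": 5}, {"slide": [-12.3, -16.8, 2.5], "dr": [-0.11, -0.03, -0.13], "jaw": 5}]
```

Call:
step_arm([
  {"slide": [-2,-3,0.3],"dr": [0,0,0],"jaw": 5},
  {"slide": [-4,-6,0.6],"dr": [0,0,0],"jaw": 5},
  {"slide": [-6,-9,1],"dr": [-0.05,0,-0.05],"jaw": 5},
  {"slide": [-8,-12,1.5],"dr": [-0.05,0,-0.05],"jaw": 5},
  {"slide": [-10,-14.5,2],"dr": [-0.1,0,-0.1],"jaw": 5},
  {"slide": [-12.3,-16.8,2.5],"dr": [-0.1,0,-0.13],"jaw": 5},
  {"slide": [-12.3,-16.8,2.5],"dr": [-0.1,0,-0.13],"jaw": 5},
  {"slide": [-12.3,-16.8,2.5],"dr": [-0.1,0,-0.13],"jaw": 5},
])

```text
clock: 15.75
position: [520.3, 37.7, 193.8]
ee_rot: [0.928, -0.262, 0.222, -0.147]
contact_force: [-0.1, -1.1, -0.9]
gripper_width: 15.1
grasp_force: 59.0
```

```bash
python3 sweep.py 18 3 1 45 10
```

```text
t 15.75 S r 45.7 az 18.0 z 75.4 neck r 10.7 18.0 F [-0.1 -1.1 -0.9] w 15.1 59 j [ 0.41  0.04 -0.75  0.2  -0.25  0.43]
[{"slide": [0.9, 1.1, 0.0], "dr": [0.11, -0.18, 0.05], "jaw": 5}, {"slide": [2.0, 1.9, 0.1], "dr": [0.22, -0.34, 0.11], "jaw": 5}, {"slide": [3.1, 2.7, 0.2], "dr": [0.33, -0.5, 0.16], "jaw": 5}, {"slide": [4.2, 3.4, 0.3], "dr": [0.42, -0.66, 0.21], "jaw": 5}, {"slide": [5.4, 4.0, 0.5], "dr": [0.51, -0.83, 0.26], "jaw": 5}, {"slide": [6.5, 4.6, 0.7], "dr": [0.59, -1.01, 0.31], "jaw": 5}, {"slide": [7.7, 5.1, 0.9], "dr": [0.66, -1.19, 0.36], "jaw": 5}, {"slide": [9.0, 5.6, 1.2], "dr": [0.72, -1.37, 0.41], "jaw": 5}]
```

Call:
step_arm([
  {"slide": [0.9,1.1,0.0],"dr": [0.11,-0.18,0.05],"jaw": 5},
  {"slide": [2.0,1.9,0.1],"dr": [0.22,-0.34,0.11],"jaw": 5},
  {"slide": [3.1,2.7,0.2],"dr": [0.33,-0.5,0.16],"jaw": 5},
  {"slide": [4.2,3.4,0.3],"dr": [0.42,-0.66,0.21],"jaw": 5},
  {"slide": [5.4,4.0,0.5],"dr": [0.51,-0.83,0.26],"jaw": 5},
  {"slide": [6.5,4.6,0.7],"dr": [0.59,-1.01,0.31],"jaw": 5},
  {"slide": [7.7,5.1,0.9],"dr": [0.66,-1.19,0.36],"jaw": 5},
  {"slide": [9.0,5.6,1.2],"dr": [0.72,-1.37,0.41],"jaw": 5},
])

```text
clock: 16.75
position: [525.9, 28.0, 193.8]
ee_rot: [0.928, -0.262, 0.141, -0.224]
contact_force: [0.5, -1.0, -0.6]
gripper_width: 15.4
grasp_force: 59.0
```

```bash
python3 sweep.py 42 4 2 46 8
```

```text
t 16.75 S r 45.2 az 41.0 z 75.2 neck r 10.3 39.0 F [ 0.5 -1.  -0.6] w 15.4 59 j [ 0.17  0.11 -0.4  -0.47 -0.64  1.18]
[{"slide": [0.1, 4.5, 0.7], "dr": [0.31, -0.19, 0.08], "jaw": 5}, {"slide": [2.1, 4.9, 0.8], "dr": [0.36, -0.46, 0.15], "jaw": 5}, {"slide": [4.1, 5.2, 1.0], "dr": [0.39, -0.73, 0.22], "jaw": 5}, {"slide": [6.0, 5.3, 1.2], "dr": [0.41, -1.0, 0.3], "jaw": 5}, {"slide": [8.0, 5.4, 1.6], "dr": [0.4, -1.28, 0.37], "jaw": 5}, {"slide": [10.0, 5.3, 1.9], "dr": [0.37, -1.55, 0.44], "jaw": 5}, {"slide": [11.9, 5.1, 2.4], "dr": [0.33, -1.82, 0.51], "jaw": 5}, {"slide": [13.8, 4.7, 2.9], "dr": [0.26, -2.08, 0.57], "jaw": 5}]
[{"slide": [1.9, -0.6, 0.0], "dr": [-0.08, -0.26, 0.08], "jaw": 5}, {"slide": [3.8, -1.3, 0.2], "dr": [-0.18, -0.51, 0.16], "jaw": 5}, {"slide": [5.6, -2.1, 0.3], "dr": [-0.3, -0.75, 0.24], "jaw": 5}, {"slide": [7.4, -3.0, 0.6], "dr": [-0.43, -0.99, 0.31], "jaw": 5}, {"slide": [9.1, -4.0, 0.9], "dr": [-0.58, -1.22, 0.39], "jaw": 5}, {"slide": [10.7, -5.1, 1.3], "dr": [-0.75, -1.43, 0.47], "jaw": 5}, {"slide": [12.2, -6.3, 1.8], "dr": [-0.93, -1.64, 0.54], "jaw": 5}, {"slide": [13.7, -7.6, 2.4], "dr": [-1.12, -1.83, 0.61], "jaw": 5}]
```

Call:
step_arm([
  {"slide": [0.1,3,0.7],"dr": [0.25,-0.19,0.08],"jaw": 5},
  {"slide": [2.1,4.9,0.8],"dr": [0.36,-0.46,0.15],"jaw": 5},
  {"slide": [4.1,5.2,1.0],"dr": [0.39,-0.73,0.22],"jaw": 5},
  {"slide": [6.0,5.3,1.2],"dr": [0.41,-1.0,0.3],"jaw": 5},
  {"slide": [8.0,5.4,1.6],"dr": [0.4,-1.28,0.37],"jaw": 5},
  {"slide": [10.0,5.3,1.9],"dr": [0.37,-1.55,0.44],"jaw": 5},
  {"slide": [11.9,5.1,2.4],"dr": [0.33,-1.82,0.51],"jaw": 5},
  {"slide": [13.8,4.7,2.9],"dr": [0.26,-2.08,0.57],"jaw": 5},
])

```text
clock: 17.75
position: [536.6, 17.7, 190.8]
ee_rot: [0.923, -0.261, 0.001, -0.281]
contact_force: [0.8, -0.1, -0.9]
gripper_width: 15.5
grasp_force: 59.0
```

Call:
step_arm([
  {"slide": [1.9,-0.6,0.0],"dr": [-0.08,-0.26,0.08],"jaw": 5},
  {"slide": [3.8,-1.3,0.2],"dr": [-0.18,-0.51,0.16],"jaw": 5},
  {"slide": [5.6,-2.1,0.3],"dr": [-0.3,-0.75,0.24],"jaw": 5},
  {"slide": [7.4,-3.0,0.6],"dr": [-0.43,-0.99,0.31],"jaw": 5},
  {"slide": [9.1,-4.0,0.9],"dr": [-0.58,-1.22,0.39],"jaw": 5},
  {"slide": [10.7,-5.1,1.3],"dr": [-0.75,-1.43,0.47],"jaw": 5},
  {"slide": [12.2,-6.3,1.8],"dr": [-0.93,-1.64,0.54],"jaw": 5},
  {"slide": [13.7,-7.6,2.4],"dr": [-1.12,-1.83,0.61],"jaw": 5},
])

```text
clock: 18.75
position: [552.3, 17.9, 190.6]
ee_rot: [0.923, -0.261, -0.149, -0.239]
contact_force: [0.6, -0.1, -0.8]
gripper_width: 15.1
grasp_force: 59.0
```

```bash
python3 sweep.py 106 4 1 46 8; python3 - <<'E'
from h import *
cv2.imwrite("pics/w8.png",optics.get_image("wrist"))
E
```

```text
t 18.75 S r 45.9 az 106.0 z 74.4 neck r 7.7 106.0 F [ 0.6 -0.1 -0.8] w 15.1 59 j [-0.    0.43  0.05 -0.55 -1.4   1.17]
[{"slide": [1.1, -1.5, -0.4], "dr": [-0.19, -0.18, 0.07], "jaw": 5}, {"slide": [2.3, -3.1, -0.3], "dr": [-0.41, -0.34, 0.15], "jaw": 5}, {"slide": [3.4, -4.8, -0.1], "dr": [-0.64, -0.49, 0.23], "jaw": 5}, {"slide": [4.4, -6.5, 0.2], "dr": [-0.88, -0.62, 0.3], "jaw": 5}, {"slide": [5.3, -8.3, 0.5], "dr": [-1.13, -0.73, 0.38], "jaw": 5}, {"slide": [6.1, -10.1, 0.9], "dr": [-1.38, -0.82, 0.45], "jaw": 5}, {"slide": [6.8, -11.9, 1.4], "dr": [-1.64, -0.9, 0.53], "jaw": 5}, {"slide": [7.3, -13.7, 1.9], "dr": [-1.91, -0.96, 0.6], "jaw": 5}]
```

Call:
step_arm([
  {"slide": [1.1,-1.5,-0.4],"dr": [-0.19,-0.18,0.07],"jaw": 5},
  {"slide": [2.3,-3.1,-0.3],"dr": [-0.41,-0.34,0.15],"jaw": 5},
  {"slide": [3.4,-4.8,-0.1],"dr": [-0.64,-0.49,0.23],"jaw": 5},
  {"slide": [4.4,-6.5,0.2],"dr": [-0.88,-0.62,0.3],"jaw": 5},
  {"slide": [5.3,-8.3,0.5],"dr": [-1.13,-0.73,0.38],"jaw": 5},
  {"slide": [6.1,-10.1,0.9],"dr": [-1.38,-0.82,0.45],"jaw": 5},
  {"slide": [6.8,-11.9,1.4],"dr": [-1.64,-0.9,0.53],"jaw": 5},
  {"slide": [7.3,-13.7,1.9],"dr": [-1.91,-0.96,0.6],"jaw": 5},
])

```text
clock: 19.8
position: [565.1, 26.5, 191.2]
ee_rot: [0.923, -0.261, -0.254, -0.124]
contact_force: [-0.3, -0.1, -1.1]
gripper_width: 15.5
grasp_force: 59.0
```

```bash
cat > orth.py <<'E'
from plan import *
def orth(name,f,z=79,s=2,h=65):
    """jar-centred map at height z, s px/mm, x world right, y up"""
    g=np.mgrid[-h:h:1/s,-h:h:1/s];P=np.c_[C[0]+g[1].ravel(),C[1]-g[0].ravel(),np.full(g[0].size,z)]
    m=proj(cam(name),P).astype(np.float32).reshape(*g[0].shape,2)
    return cv2.remap(f,m[...,0],m[...,1],cv2.INTER_LINEAR)
E
python3 - <<'E'
from orth import *
tip();ims=[]
for n in("wrist","side","top"):
    i=optics.get_image(n);cv2.imwrite(f"pics/9{n}.png",i);ims.append(orth(n,i))
o=np.hstack(ims);cv2.imwrite("pics/o9.png",o)
print([proj(cam("wrist"),[*C,z]).round() for z in(65,140)])
# difference of side/top views vs start, jar interior
for n in("side","top"):
    a=cv2.imread(f"pics/{n}0.png");b=cv2.imread(f"pics/9{n}.png")
    A,B=orth(n,a),orth(n,b);cv2.imwrite(f"pics/d_{n}.png",np.hstack([A,B]))
E
```

```text
t 19.8 S r 46.7 az 139.0 z 75.2 neck r 8.8 140.0 F [-0.3 -0.1 -1.1] w 15.5 59 j [ 0.1   0.55  0.22 -0.41 -1.64  0.98]
[array([[264., 128.]]), array([[255., 207.]])]
```

```bash
python3 - <<'E'
from orth import *
w=orth("wrist",cv2.imread("pics/9wrist.png"),z=75,s=1,h=60)
g=cv2.blur(cv2.cvtColor(w,cv2.COLOR_BGR2GRAY),(5,5))
yy,xx=np.mgrid[-60:60,-60:60];g=g*((xx**2+yy**2)<57**2)
print(g[2::6,2::6])
for n in("side","top"):
    a,b=[cv2.blur(orth(n,cv2.imread(f),z=75,s=1,h=60).astype(np.float32).mean(2),(5,5)) for f in(f"pics/{n}0.png",f"pics/9{n}.png")]
    d=(b-a)*((xx**2+yy**2)<57**2);print(n);print(d[2::8,2::8].round().astype(int))
E
```

```text
[[  0   0   0   0   0   0   0   0   0   0   0   0   0   0   0   0   0   0
    0   0]
 [  0   0   0   0   0   0  93  92 105 106 106 106 107 110   0   0   0   0
    0   0]
 [  0   0   0   0   0 106  93  84 105 110 106 106 106 106 106 111   0   0
    0   0]
 [  0   0   0  61 111  92  83  82 111 111 106 106 106 106 106 106 108   0
    0   0]
 [  0   0   0  75 116  81  85  93 122 122 111 106 106 106 106 106 106  88
    0   0]
 [  0   0  94 118  90  93  96 100 122 122 118 110 106 106 106 106 106  88
    0   0]
 [  0 101 114  91  85  97  95 109 120 120 119 115 107 107 107 106 106  91
   75   0]
 [  0 109  93  84  86  96 101 120 116 114 117 110 108 108 107 107 107  87
   76   0]
 [  0  92  85  83  84  99 121 119 113 111 110 110 109 108 108 108 108  83
   78  76]
 [  0  92  86  92 107 117 116 115 114 113 112 111 110 109 109 108 106  81
   79  77]
 [  0 111 123 124 121 119 117 116 114 114 113 112 111 111 110 109  97  81
   79  78]
 [  0 112 125 125 122 120 118 117 116 115 114 114 113 111 111 110  86  81
   80  79]
 [  0 112 124 126 123 121 119 118 117 116 115 114 114 113 112 100  82  82
   81 
[... 1801 characters left out ...]
0   0]
 [  0  -3 -13 -14 -12  -6   8  37  47  45  31 -15 -37   4   0]
 [  0 -13 -17 -17 -15  -3  32  50  49  49  48  13 -35   2   4]
 [  0 -17 -18 -19 -17   3  41  47  47  47  45  13 -29 -15  -7]
 [  0 -18 -19 -20 -19   0  39  45  46  44  40   8 -19 -21 -14]
 [  0 -21 -23 -25 -25 -12  24  40  41  40  30  -4 -17  -7  -7]
 [  0 -25 -31 -31 -30 -23  -1  27  33  32   9 -25 -21  -7 -13]
 [  0 -21 -33 -32 -33 -29 -21 -12  -1  -6 -36 -38 -27 -17   0]
 [  0   0 -32 -39 -44 -38 -32 -34 -40 -43 -30 -28 -43 -30   0]
 [  0   0 -17 -22 -22 -13 -11 -24 -24 -10  -2  -4 -14   0   0]
 [  0   0   0   0  -1  -1   0  -6  -9  -2   0  -1   0   0   0]
 [  0   0   0   0   0   0   0  -1  -1  -1   0   0   0   0   0]]
```

```bash
python3 - <<'E'
from orth import *
w=cv2.imread("pics/9wrist.png");s=cv2.imread("pics/9side.png");w8=cv2.imread("pics/w8.png")
V=np.zeros((600,800,3),np.uint8)
V[:340,:460]=cv2.resize(w[60:315,110:455],(460,340),interpolation=cv2.INTER_CUBIC)
V[:340,470:800]=cv2.resize(w8[60:384,110:424],(330,340),interpolation=cv2.INTER_CUBIC)
V[345:600,:330]=cv2.resize(s[165:235,210:300],(330,255),interpolation=cv2.INTER_CUBIC)
V[345:600,340:595]=cv2.resize(orth("wrist",w,75),(255,255))
cv2.imwrite("pics/v10.png",V)
E
```

```text
(no output)
```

View pics/v10.png

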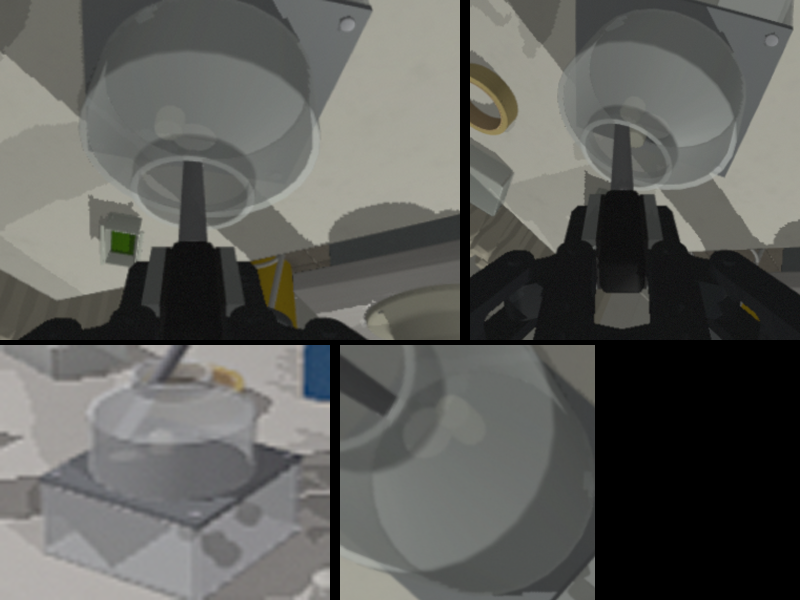

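The view shows bead tops still in the jar, at about jar-frame (-3,26) and (-21,21) mm beside the port. Other beads are already in the base, at (225,545) and (250,515). I'll lift the rod over the remaining ones, come down on their far side and push them into the port.

```bash
cat >> plan.py <<'E'
def pose2(S,N,z):
    S=np.r_[C+S,z];n=np.r_[C+N,HN];d=n-S;d/=np.linalg.norm(d);k=np.cross([0,0,1],d);s=np.linalg.norm(k)
    rt=R.from_rotvec(k/s*np.arctan2(s,d[2])) if s>1e-9 else R.identity()
    return S+L*d, rt*R0
def pol(r,a): return r*np.array([np.cos(np.radians(a)),np.sin(np.radians(a))])
def batch(W,st=None):
    st=st or now()
    while W:
        b=W[:8]; b+= [b[-1]]*(8-len(b)); print(rows(st,b)); st=b[-1]; W=W[8:]
E
python3 - <<'E'
from plan import *
tip()
W=[pose(40,139,8,84.5),pose(33,139,8,96)]+[pose(33-.4*i,139-12*i,7,96) for i in range(1,7)]
W+=[pose(31,58,6,96),pose(31,50,6,96),pose(31,50,6,88),pose(31,50,6,80),pose(31,50,6,75)]
W+=[pose2(s:=np.array([20-5*i,24+.33*i]),.2*s,75) for i in range(1,4)]
W+=[pose2(s:=np.array([5-4*i,25+.25*i]),.2*s,75) for i in range(1,9)]
batch(W)
E
```

```text
t 19.95 S r 47.0 az 138.0 z 74.9 neck r 8.9 138.0 F [-0.4 -0.8 -0.6] w 15.6 59 j [ 0.1   0.55  0.22 -0.41 -1.64  0.98]
[{"slide": [0.9, -0.3, -11.9], "dr": [-0.06, -0.02, 0.02], "jaw": 5}, {"slide": [1.7, -0.3, -25.3], "dr": [-0.05, -0.08, 0.02], "jaw": 5}, {"slide": [1.1, 9.0, -25.1], "dr": [0.77, 0.07, -0.22], "jaw": 5}, {"slide": [-3.3, 17.0, -23.8], "dr": [1.49, 0.5, -0.45], "jaw": 5}, {"slide": [-9.1, 23.9, -21.7], "dr": [2.1, 1.07, -0.66], "jaw": 5}, {"slide": [-15.7, 29.3, -18.7], "dr": [2.58, 1.75, -0.84], "jaw": 5}, {"slide": [-23.1, 33.0, -15.2], "dr": [2.91, 2.52, -0.97], "jaw": 5}, {"slide": [-30.8, 35.0, -11.1], "dr": [3.08, 3.33, -1.06], "jaw": 5}]
[{"slide": [-6.5, 3.8, 0.5], "dr": [0.23, 0.59, -0.18], "jaw": 5}, {"slide": [-12.7, 3.5, 1.3], "dr": [0.19, 1.14, -0.33], "jaw": 5}, {"slide": [-10.9, -3.8, 8.0], "dr": [-0.41, 1.07, -0.28], "jaw": 5}, {"slide": [-9.2, -8.4, 15.5], "dr": [-0.87, 1.01, -0.25], "jaw": 5}, {"slide": [-8.3, -10.3, 20.2], "dr": [-1.1, 0.98, -0.23], "jaw": 5}, {"slide": [-5.1, -12.3, 19.3], "dr": [-1.29, 0.58, -0.11], "jaw": 5}, {"slide": [-1.8, -14.1, 18.8], "dr": [-1.49, 0.18, 0.01], "jaw": 5}, {"slide": [1.6, -15.9, 18.8], "dr": [-1.7, -0.21, 0.13], "jaw": 5}]
[{"slide": [2.7, -1.4, 0.0], "dr": [-0.17, -0.33, 0.06], "jaw": 5}, {"slide": [5.5, -2.8, 0.4], "dr": [-0.34, -0.65, 0.12], "jaw": 5}, {"slide": [8.1, -4.2, 1.1], "dr": [-0.52, -0.97, 0.18], "jaw": 5}, {"slide": [10.6, -5.5, 2.2], "dr": [-0.7, -1.29, 0.24], "jaw": 5}, {"slide": [13.0, -6.8, 3.5], "dr": [-0.87, -1.59, 0.3], "jaw": 5}, {"slide": [15.2, -7.9, 5.2], "dr": [-1.05, -1.9, 0.36], "jaw": 5}, {"slide": [17.1, -8.9, 7.1], "dr": [-1.22, -2.19, 0.42], "jaw": 5}, {"slide": [18.8, -9.8, 9.3], "dr": [-1.39, -2.47, 0.47], "jaw": 5}]
```

Call:
step_arm([
  {"slide": [0.9,-0.3,-11.9],"dr": [-0.06,-0.02,0.02],"jaw": 5},
  {"slide": [1.7,-0.3,-25.3],"dr": [-0.05,-0.08,0.02],"jaw": 5},
  {"slide": [1.1,9.0,-25.1],"dr": [0.77,0.07,-0.22],"jaw": 5},
  {"slide": [-3.3,17.0,-23.8],"dr": [1.49,0.5,-0.45],"jaw": 5},
  {"slide": [-9.1,23.9,-21.7],"dr": [2.1,1.07,-0.66],"jaw": 5},
  {"slide": [-15.7,29.3,-18.7],"dr": [2.58,1.75,-0.84],"jaw": 5},
  {"slide": [-23.1,33.0,-15.2],"dr": [2.91,2.52,-0.97],"jaw": 5},
  {"slide": [-30.8,35.0,-11.1],"dr": [3.08,3.33,-1.06],"jaw": 5},
])

```text
clock: 20.95
position: [527.7, 4.8, 214.7]
ee_rot: [0.925, -0.262, 0.038, -0.272]
contact_force: [0.8, 0.3, -0.6]
gripper_width: 15.2
grasp_force: 59.0
```

```bash
cat > look.py <<'E'
from orth import *
import sys
def grid(name,f,z=79,step=5,h=55):
    g=cv2.cvtColor(orth(name,f,z,1,60),cv2.COLOR_BGR2GRAY);g=cv2.blur(g,(5,5))
    xs=range(-h,h+1,step);print(name,"cols x",list(xs))
    for y in xs[::-1]: print(f"{y:4d}"," ".join(f"{g[60-y,60+x]:3d}" if x*x+y*y<57**2 else "   " for x in xs))
E
python3 - <<'E'
from look import *
tip();i=optics.get_image("wrist");cv2.imwrite("pics/w11.png",i);grid("wrist",i)
print(proj(cam("wrist"),[[*C+[-2.5,26],79],[*C+[-32,27],65]]))
E
```

```text
t 20.95 S r 29.1 az 64.0 z 97.6 neck r 6.5 56.0 F [ 0.8  0.3 -0.6] w 15.2 59 j [-0.02  0.2  -0.2  -0.61 -1.03  1.32]
wrist cols x [-55, -50, -45, -40, -35, -30, -25, -20, -15, -10, -5, 0, 5, 10, 15, 20, 25, 30, 35, 40, 45, 50, 55]
  55                                      61  61  64  79  89                                    
  50                          73  60  57  60  61  61  62  74  90  96 122                        
  45                      83  70  58  54  55  58  60  61  54  60  79 120 112                    
  40              88  78  67  65  64  58  63  57  55  56  52  54  77 107 105 114 116            
  35              79  61  59  62  61  93 111  90  57  53  53  55 109  87 100 108 115            
  30         116 107  79  79  63  56 106 102  99  68  54  54  87 108  80 103 103 110 117        
  25     122 123 122 111  79  73  64  88  97  94  67  55  86 114  82  91 104 103 103 114 118    
  20     135 138 116 124 124  98  77  74  84  84  87 108 111  83  81 104 105 104 104 107 118    
  15     142 147 143 110 110 122 125 120 125 126 112  93  80  81 100 108 107 105 104 104 115 
[... 720 characters left out ...]
128 127 126 125 124 122 120 117 115 113 111 105  82  76    
 -30         140 137 135 132 130 128 128 127 126 126 124 122 120 118 116 114 105  82  77        
 -35             135 134 131 129 128 128 127 126 126 125 123 121 119 114  97  81  78            
 -40             102 116 128 129 128 128 127 126 126 125 123 117 104  85  79  79  78            
 -45                      94 102 108 113 117 114 110 104  91  82  79  79  79                    
 -50                          89  87  85  83  82  80  79  79  79  79  79                        
 -55                                      83  81  79  79  79                                    
[[272.23660313 180.93127874]
 [292.93975534 204.14982428]]
```

One bead clearly remains, at about (-10,29) mm from the jar centre, and the port area is dark and empty. The rod is already above (13,26), so I lower it at (14,31) and push toward the port.

```bash
python3 - <<'E'
from plan import *
f=lambda x:pose2(s:=np.array([x,28.3+(x+20)*.077]),.2*s,75)
g=lambda z:pose2(s:=np.array([14,31.]),.2*s,z)
batch([g(90),g(82),g(75)]+[f(x) for x in(10,6,2,-2,-5,-8,-11,-14,-17,-20,-23,-26,-26)])
E
```

```text
[{"slide": [2.3, -0.9, 9.6], "dr": [-0.02, 0.04, -0.02], "jaw": 5}, {"slide": [1.6, -6.6, 16.7], "dr": [-0.53, 0.11, -0.02], "jaw": 5}, {"slide": [1.2, -9.7, 23.4], "dr": [-0.89, 0.15, -0.02], "jaw": 5}, {"slide": [3.5, -11.4, 22.9], "dr": [-1.09, -0.13, 0.07], "jaw": 5}, {"slide": [5.9, -13.0, 22.7], "dr": [-1.29, -0.42, 0.16], "jaw": 5}, {"slide": [8.3, -14.6, 22.9], "dr": [-1.5, -0.71, 0.25], "jaw": 5}, {"slide": [10.8, -16.2, 23.4], "dr": [-1.7, -1.0, 0.34], "jaw": 5}, {"slide": [12.6, -17.3, 24.1], "dr": [-1.86, -1.21, 0.4], "jaw": 5}]
[{"slide": [1.8, -1.3, 0.2], "dr": [-0.16, -0.22, 0.05], "jaw": 5}, {"slide": [3.5, -2.6, 0.6], "dr": [-0.32, -0.43, 0.1], "jaw": 5}, {"slide": [5.2, -3.8, 1.2], "dr": [-0.48, -0.64, 0.16], "jaw": 5}, {"slide": [6.8, -5.0, 1.9], "dr": [-0.65, -0.85, 0.21], "jaw": 5}, {"slide": [8.4, -6.2, 2.9], "dr": [-0.81, -1.06, 0.26], "jaw": 5}, {"slide": [9.9, -7.3, 4.0], "dr": [-0.97, -1.26, 0.31], "jaw": 5}, {"slide": [11.2, -8.3, 5.2], "dr": [-1.12, -1.45, 0.36], "jaw": 5}, {"slide": [11.2, -8.3, 5.2], "dr": [-1.12, -1.45, 0.36], "jaw": 5}]
```

Call:
step_arm([
  {"slide": [2.3,-0.9,9.6],"dr": [-0.02,0.04,-0.02],"jaw": 5},
  {"slide": [1.6,-6.6,16.7],"dr": [-0.53,0.11,-0.02],"jaw": 5},
  {"slide": [1.2,-9.7,23.4],"dr": [-0.89,0.15,-0.02],"jaw": 5},
  {"slide": [3.5,-11.4,22.9],"dr": [-1.09,-0.13,0.07],"jaw": 5},
  {"slide": [5.9,-13.0,22.7],"dr": [-1.29,-0.42,0.16],"jaw": 5},
  {"slide": [8.3,-14.6,22.9],"dr": [-1.5,-0.71,0.25],"jaw": 5},
  {"slide": [10.8,-16.2,23.4],"dr": [-1.7,-1.0,0.34],"jaw": 5},
  {"slide": [12.6,-17.3,24.1],"dr": [-1.86,-1.21,0.4],"jaw": 5},
])

```text
clock: 22.0
position: [553.0, 23.6, 200.6]
ee_rot: [0.945, -0.266, -0.085, -0.172]
contact_force: [0.3, -0.3, -0.2]
gripper_width: 15.2
grasp_force: 59.0
```

Call:
step_arm([
  {"slide": [1.8,-1.3,0.2],"dr": [-0.16,-0.22,0.05],"jaw": 5},
  {"slide": [3.5,-2.6,0.6],"dr": [-0.32,-0.43,0.1],"jaw": 5},
  {"slide": [5.2,-3.8,1.2],"dr": [-0.48,-0.64,0.16],"jaw": 5},
  {"slide": [6.8,-5.0,1.9],"dr": [-0.65,-0.85,0.21],"jaw": 5},
  {"slide": [8.4,-6.2,2.9],"dr": [-0.81,-1.06,0.26],"jaw": 5},
  {"slide": [9.9,-7.3,4.0],"dr": [-0.97,-1.26,0.31],"jaw": 5},
  {"slide": [11.2,-8.3,5.2],"dr": [-1.12,-1.45,0.36],"jaw": 5},
  {"slide": [11.2,-8.3,5.2],"dr": [-1.12,-1.45,0.36],"jaw": 5},
])

```text
clock: 23.0
position: [565.8, 27.1, 194.6]
ee_rot: [0.935, -0.263, -0.205, -0.122]
contact_force: [-0.2, 0.6, -1.2]
gripper_width: 15.2
grasp_force: 59.0
```

```bash
python3 - <<'E'
from look import *
tip();i=optics.get_image("wrist");cv2.imwrite("pics/w12.png",i);grid("wrist",i)
s=optics.get_image("side");cv2.imwrite("pics/s12.png",s)
W=[]
# retreat: centre, vertical, up
W=[pose(28,133,6,82),pose(18,133,4,90),pose(8,133,2,98),pose(1e-6,0,0,105),pose(1e-6,0,0,115),pose(1e-6,0,0,125)]
W+=[(np.r_[C,z+L],R0) for z in(137,147)]
batch(W)
E
```

```text
t 23.0 S r 35.9 az 129.0 z 72.3 neck r 4.7 94.0 F [-0.2  0.6 -1.2] w 15.2 59 j [ 0.12  0.5   0.16 -0.38 -1.53  0.98]
wrist cols x [-55, -50, -45, -40, -35, -30, -25, -20, -15, -10, -5, 0, 5, 10, 15, 20, 25, 30, 35, 40, 45, 50, 55]
  55                                      91 104 105 107 108                                    
  50                          92 104 103  88  98 105 104 104 106 108 111                        
  45                      92  92 102 104  80  87 106 104 104 104 104 106 109                    
  40              55  55  77  81  95 103  79  81 105 104 104 104 104 104 104 106 113            
  35              57  56  54  53 100  94  80  80 102 104 104 104 104 104 104 104 104            
  30          87  69  57  57  62 118  88  80  80 103 105 105 105 105 105 104 104 104 103        
  25      91  91  83  54  61  98 107  82  86  84 106 106 106 105 105 105 105 104 104 103  76    
  20      90  90  63  49 100 121  87  84  88  94 107 107 106 106 106 105 105 105 105 104  78    
  15      89  81  55  85 125  99  91  90  90 105 109 108 107 107 106 106 106 105 105 104  79 
[... 1215 characters left out ...]
3  91  83  81  82  81  82                        
 -55                                      81  80  80  80  80                                    
[{"slide": [-8.5, 0.6, -11.1], "dr": [-0.13, 0.56, 0.0], "jaw": 5}, {"slide": [-15.7, -1.4, -21.2], "dr": [-0.31, 1.2, 0.0], "jaw": 5}, {"slide": [-29.2, -5.1, -28.2], "dr": [-0.58, 2.18, 0.0], "jaw": 5}, {"slide": [-45.7, -9.7, -29.3], "dr": [-0.9, 3.32, 0.01], "jaw": 5}, {"slide": [-50.1, -10.9, -38.2], "dr": [-0.9, 3.32, 0.01], "jaw": 5}, {"slide": [-54.6, -12.1, -47.0], "dr": [-0.9, 3.32, 0.01], "jaw": 5}, {"slide": [-60.0, -13.5, -57.7], "dr": [-0.9, 3.32, 0.01], "jaw": 5}, {"slide": [-64.4, -14.7, -66.5], "dr": [-0.9, 3.32, 0.01], "jaw": 5}]
```

Call:
step_arm([
  {"slide": [-8.5,0.6,-11.1],"dr": [-0.13,0.56,0.0],"jaw": 5},
  {"slide": [-15.7,-1.4,-21.2],"dr": [-0.31,1.2,0.0],"jaw": 5},
  {"slide": [-29.2,-5.1,-28.2],"dr": [-0.58,2.18,0.0],"jaw": 5},
  {"slide": [-45.7,-9.7,-29.3],"dr": [-0.9,3.32,0.0],"jaw": 5},
  {"slide": [-50.1,-10.9,-38.2],"dr": [-0.9,3.32,0.0],"jaw": 5},
  {"slide": [-54.6,-12.1,-47.0],"dr": [-0.9,3.32,0.0],"jaw": 5},
  {"slide": [-60.0,-13.5,-57.7],"dr": [-0.9,3.32,0.0],"jaw": 5},
  {"slide": [-64.4,-14.7,-66.5],"dr": [-0.9,3.32,0.0],"jaw": 5},
])

```text
clock: 24.1
position: [545.1, 44.8, 286.2]
ee_rot: [0.962, -0.272, 0.0, -0.0]
contact_force: [0.2, 0.4, -1.1]
gripper_width: 15.1
grasp_force: 59.0
```

```bash
python3 - <<'E'
from look import *
tip();i=optics.get_image("wrist");cv2.imwrite("pics/w13.png",i);grid("wrist",i)
s=optics.get_image("side");cv2.imwrite("pics/s13.png",s)
a=cv2.imread("pics/side0.png").astype(int)
d=(s.astype(int)-a).mean(2)
# base region of the jar in side view
print("side diff base/jar region");print(d[170:234:4,218:300:4].round().astype(int))
batch([(np.r_[C,z+L],R0) for z in(155,170,176)]+[(np.r_[C+[x,0],176+L],R0) for x in(-20,-45,-60)])
E
```

```text
t 24.1 S r 1.0 az -32.0 z 148.2 neck r 1.0 -31.0 F [ 0.2  0.4 -1.1] w 15.1 59 j [ 0.38  0.22 -0.09 -0.   -1.26  0.64]
wrist cols x [-55, -50, -45, -40, -35, -30, -25, -20, -15, -10, -5, 0, 5, 10, 15, 20, 25, 30, 35, 40, 45, 50, 55]
  55                                     102 103 101 100 100                                    
  50                         103 109 111 110 108 104 103 102 101 100 100                        
  45                     112 126 129 126 123 119 108 103 101 100  99  99  98                    
  40             104 123 127  99  79  73  74  84 109 111 101  99  98  98  97  97  99            
  35              72 106  78  72  69  59  50  49  53  84 110  96  98  97  97  97  97            
  30          56  54  54  63  69  70  65  50  49  49  50  84 102  95  97  97  97  96  96        
  25      59  59  57  55  52  58  68  67  50  49  49  50  51 105  90  96  96  96  96  96  96    
  20      86  63  59  58  57  54  54  59  50  50  49  49  49  80  94  94  96  95  96  96  96    
  15     131  89  57  58  59  58  56  52  50  50  50  49  50  63 104  89  96  96  96  96  96
[... 2675 characters left out ...]
0  -1   1   2  -6   1   2   1  -1
    1   0   1]
 [  2   1   0   1   0   1   1   2   6  69  -2   0   1  -1   0   2   2   2
    2  -2   0]]
[{"slide": [-1.1, 0.2, -6.3], "dr": [-0.01, -0.01, -0.0], "jaw": 5}, {"slide": [-1.1, 0.2, -21.3], "dr": [-0.01, -0.01, -0.0], "jaw": 5}, {"slide": [-1.1, 0.2, -27.3], "dr": [-0.01, -0.01, -0.0], "jaw": 5}, {"slide": [-18.1, 10.6, -27.4], "dr": [-0.01, -0.01, -0.0], "jaw": 5}, {"slide": [-39.4, 23.7, -27.4], "dr": [-0.01, -0.01, -0.0], "jaw": 5}, {"slide": [-52.2, 31.5, -27.5], "dr": [-0.01, -0.01, -0.0], "jaw": 5}, {"slide": [-52.2, 31.5, -27.5], "dr": [-0.01, -0.01, -0.0], "jaw": 5}, {"slide": [-52.2, 31.5, -27.5], "dr": [-0.01, -0.01, -0.0], "jaw": 5}]
```

Call:
step_arm([
  {"slide": [-1,0,-10],"dr": [0,0,0],"jaw": 5},
  {"slide": [-1,0,-22],"dr": [0,0,0],"jaw": 5},
  {"slide": [-1,0,-28],"dr": [0,0,0],"jaw": 5},
  {"slide": [7,18,-28],"dr": [0,0,0],"jaw": 5},
  {"slide": [16,40,-28],"dr": [0,0,0],"jaw": 5},
  {"slide": [24,60,-28],"dr": [0,0,0],"jaw": 5},
  {"slide": [27,66,-28],"dr": [0,0,0],"jaw": 5},
  {"slide": [27,66,-28],"dr": [0,0,0],"jaw": 5},
])

```text
clock: 25.2
position: [532.5, -25.5, 313.2]
ee_rot: [0.962, -0.272, -0.0, 0.0]
contact_force: [-0.8, 0.8, -0.4]
gripper_width: 15.4
grasp_force: 59.0
```

```bash
python3 - <<'E'
from look import *
print(arm.read_state()["position"]);i=optics.get_image("wrist");cv2.imwrite("pics/w14.png",i);grid("wrist",i)
c=cam("wrist");print(proj(c,[[*C,65],[*C,140],[*C+[-32,27],65]]))
E
```

```text
[532.53487334 -25.46524718 313.17214379]
wrist cols x [-55, -50, -45, -40, -35, -30, -25, -20, -15, -10, -5, 0, 5, 10, 15, 20, 25, 30, 35, 40, 45, 50, 55]
  55                                     101 104 110 108 102                                    
  50                          93  81  74  71  72  82 110 122 103 100 102                        
  45                      84  71  63  61  60  55  54  63  97 117 100  98 100                    
  40             110  82  64  58  60  60  58  51  51  51  55 101 107  98  98  99 104            
  35              92  70  65  66  58  56  52  50  51  51  51  62 112  97  97  97  98            
  30         117  79  72  72  70  71  57  50  51  51  51  51  51 104  95  97  97  97  99        
  25     108 129  73  72  70  70  71  64  51  51  51  51  51  51  95  92  97  97  97  97 103    
  20     113 132  72  71  71  71  70  62  50  50  50  51  50  51  96  89  97  97  96  97  97    
  15     122 136  76  70  71  70  68  54  50  50  50  50  51  52 105  84  97  97  97  97  96    
  10 108 127 136  94  57  62  61  54  51  51  50  50  51  50  65 103  85
[... 673 characters left out ...]
09 107 106 105 103 102  88    
 -30         122 125 124 122 121 119 118 116 115 114 113 112 111 109 108 106 105 104  96        
 -35             123 123 121 120 119 117 116 115 114 113 112 111 109 108 107 106  98            
 -40             112 122 121 120 118 117 116 114 114 113 112 111 110 109 108  98  76            
 -45                     121 120 118 117 116 115 114 113 112 112 111 106  90                    
 -50                         117 118 117 116 115 114 113 112 106  94  77                        
 -55                                      99  98  94  90  80                                    
[[198.40345845 172.10531352]
 [186.62013562 192.79265444]
 [195.11014262 204.43344421]]
```

The clear view shows an evenly lit floor, an open port and no bead blobs, so all five beads have dropped. I return to the holder.

```bash
python3 - <<'E'
from plan import *
p,q=now();t=np.array([508.3,-215.3,p[2]])
batch([(p+(t-p)*k,R0) for k in(.08,.25,.42,.59,.76,.91,1,1)])
E
```

```text
[{"slide": [6.3, 14.0, 0.0], "dr": [0.0, 0.0, 0.0], "jaw": 5}, {"slide": [19.6, 43.8, 0.0], "dr": [0.0, 0.0, 0.0], "jaw": 5}, {"slide": [33.0, 73.5, 0.0], "dr": [0.0, 0.0, 0.0], "jaw": 5}, {"slide": [46.4, 103.3, 0.0], "dr": [0.0, 0.0, 0.0], "jaw": 5}, {"slide": [59.7, 133.0, 0.0], "dr": [0.0, 0.0, 0.0], "jaw": 5}, {"slide": [71.5, 159.3, 0.0], "dr": [0.0, 0.0, 0.0], "jaw": 5}, {"slide": [78.6, 175.0, 0.0], "dr": [0.0, 0.0, 0.0], "jaw": 5}, {"slide": [78.6, 175.0, 0.0], "dr": [0.0, 0.0, 0.0], "jaw": 5}]
```

Call:
step_arm([
  {"slide": [6.3,14,0],"dr": [0,0,0],"jaw": 5},
  {"slide": [19.6,43.8,0],"dr": [0,0,0],"jaw": 5},
  {"slide": [33,73.5,0],"dr": [0,0,0],"jaw": 5},
  {"slide": [46.4,103.3,0],"dr": [0,0,0],"jaw": 5},
  {"slide": [59.7,133,0],"dr": [0,0,0],"jaw": 5},
  {"slide": [71.5,159.3,0],"dr": [0,0,0],"jaw": 5},
  {"slide": [78.6,175,0],"dr": [0,0,0],"jaw": 5},
  {"slide": [78.6,175,0],"dr": [0,0,0],"jaw": 5},
])

```text
clock: 26.25
position: [508.2, -216.1, 313.1]
ee_rot: [0.962, -0.272, -0.0, 0.0]
contact_force: [0.3, 0.3, -0.3]
gripper_width: 15.5
grasp_force: 59.0
```

```bash
python3 - <<'E'
from plan import *
s=arm.read_state();p,q=now();print(p,q.as_quat().round(4),s["contact_force"])
i=optics.get_image("side");cv2.imwrite("pics/s15.png",i);w=optics.get_image("wrist");cv2.imwrite("pics/w15.png",w)
c=cam("side");g=cv2.cvtColor(i,cv2.COLOR_BGR2GRAY)
for k in(20,60,100,130,138,144,150):
    u=proj(c,p+q.apply([0,0,k]))[0];x,y=np.round(u).astype(int);print(k,u.round(1),g[y,x-8:x+9])
# holder tube under it, side view
for z in(75,60,45,30,20):
    u=proj(c,[508.3,-215.3,z])[0];x,y=np.round(u).astype(int);print("tube",z,u.round(1),g[y,x-11:x+12])
cw=cam("wrist");gw=cv2.cvtColor(w,cv2.COLOR_BGR2GRAY)
for z in(82,):
    u=proj(cw,[508.3,-215.3,z])[0];x,y=np.round(u).astype(int);print("mouth",u.round(1));print(gw[y-22:y+23:3,x-24:x+25:2])
for k in(20,60,100,130,140,146):
    u=proj(cw,p+q.apply([0,0,k]))[0];x,y=np.round(u).astype(int);print(k,u.round(1),gw[y,x-16:x+17])
E
```

```text
[ 508.20062898 -216.0911302   313.06074069] [ 9.623e-01 -2.718e-01 -3.000e-04  1.000e-04] [ 0.2869306   0.28308119 -0.33939731]
20 [251.7 147.3] [105 103 104 105 102 110 111 102  91  83  83  95 105 102 102 102 102]
60 [252.1 166.9] [124 120 120 123 121 117 112 105  93  84  77 146 178 175 173 171 169]
100 [252.4 185.7] [151 153 146 143 140 130 115 108  95  86  80 110 137 142 142 145 148]
130 [252.6 199.4] [123 121 120 119 119 115 111  98  88  86  89 101 109 108 106 105 105]
138 [252.6 203. ] [123 121 117 119 118 115 111 100  91  85  90 105 108 107 105 105 104]
144 [252.7 205.7] [125 123 117 117 119 112  97  87  93 101 105 109 108 105 105 105 101]
150 [252.7 208.3] [104 108 110 112 112 112 112 111 111 112 113 112 108 110 111 111 113]
tube 75 [253.4 245.4] [176 175 174 176 178 154 156 151 114 127 132 121 123 134 138 148 157 129
 138 170 174 174 172]
tube 60 [253.5 251.5] [175 175 175 176 176 165 142 136 134 128 123 116 106 110 106  97 150 178
 176 174 174 175 174]
tube 45 [253.6 257.4] [176 176 176 177 177 167 146 136 135 127 121 114 108 108 107  97 136 171
 176 175 174 174 174]
tube 30
[... 2036 characters left out ...]
50  52  52  54  54  55  54
  56  54  55  56  54  61  94 136 141 140 140 141 141 141 140]
100 [254.9 190.6] [139 139 140 139 139 139 138 122  62  47  47  50  54  54  53  53  56  54
  55  55  54  55  75 110 136 139 139 139 139 140 141 140 139]
130 [254.9 179.1] [124 128 137 138 139 138 138 132 105  56  46  49  50  50  53  54  56  54
  55  54  54  67 101 134 139 139 140 138 138 138 140 138 139]
140 [254.8 175.7] [124 124 123 129 138 139 138 137 128  88  54  49  51  53  53  54  54  54
  55  55  59  90 130 138 139 139 139 139 140 140 139 140 139]
146 [254.8 173.8] [124 124 123 124 129 136 137 137 137 130 101  63  51  51  53  55  54  56
  59  75 107 132 137 138 139 140 140 139 139 139 139 135 126]
```

Call:
step_arm([
  {"slide": [-0.4,-0.6,25],"dr": [0,0,0],"jaw": 5},
  {"slide": [-0.4,-0.6,55],"dr": [0,0,0],"jaw": 5},
  {"slide": [-0.4,-0.6,78],"dr": [0,0,0],"jaw": 5},
  {"slide": [-0.4,-0.6,88],"dr": [0,0,0],"jaw": 5},
  {"slide": [-0.4,-0.6,95],"dr": [0,0,0],"jaw": 5},
  {"slide": [-0.4,-0.6,102],"dr": [0,0,0],"jaw": 5},
  {"slide": [-0.4,-0.6,108],"dr": [0,0,0],"jaw": 5},
  {"slide": [-0.4,-0.6,112],"dr": [0,0,0],"jaw": 5},
])

```text
clock: 27.35
position: [508.4, -214.6, 201.2]
ee_rot: [0.963, -0.271, 0.0, 0.0]
contact_force: [0.0, -0.2, -0.1]
gripper_width: 15.3
grasp_force: 59.0
```

```bash
python3 -c "
from h import *
s=arm.read_state();print(s['position'],s['contact_force'],s['wrist_torque'],s['ee_rot'])"
```

```text
[ 508.38419833 -214.60916148  201.19820841] [ 0.01703342 -0.23357066 -0.0580728 ] [-0.00867626  0.02080315  0.0631824 ] [ 9.62534788e-01 -2.71158198e-01  1.86296822e-05  1.16943205e-04]
```

Tip is well inside the bore with no side force. Lowering to the bottom.

Call:
step_arm([
  {"slide": [0,0,8],"dr": [0,0,0],"jaw": 5},
  {"slide": [0,0,17],"dr": [0,0,0],"jaw": 5},
  {"slide": [0,0,26],"dr": [0,0,0],"jaw": 5},
  {"slide": [0,0,34],"dr": [0,0,0],"jaw": 5},
  {"slide": [0,0,40],"dr": [0,0,0],"jaw": 5},
  {"slide": [0,0,43],"dr": [0,0,0],"jaw": 5},
  {"slide": [0,0,45],"dr": [0,0,0],"jaw": 5},
  {"slide": [0,0,45.5],"dr": [0,0,0],"jaw": 5},
])

```text
clock: 28.35
position: [508.4, -214.6, 155.9]
ee_rot: [0.963, -0.271, 0.0, 0.0]
contact_force: [1.0, 0.2, -1.8]
gripper_width: 15.3
grasp_force: 59.0
```

```bash
python3 -c "
from h import *
s=arm.read_state();print(s['position'],s['contact_force'],s['wrist_torque'],s['ee_rot'])"
```

```text
[ 508.39189269 -214.59298597  155.86705471] [ 1.03581129  0.18417572 -1.78630699] [-0.02111013 -0.01625112 -0.00308521] [ 9.62551328e-01 -2.71099471e-01  1.16777878e-06  1.29138062e-04]
```

Call:
step_arm([
  {"slide": [0,0,1],"dr": [0,0,0],"jaw": 5},
  {"slide": [0,0,1],"dr": [0,0,0],"jaw": 18},
  {"slide": [0,0,1],"dr": [0,0,0],"jaw": 22},
  {"slide": [0,0,1],"dr": [0,0,0],"jaw": 30},
  {"slide": [0,0,1],"dr": [0,0,0],"jaw": 45},
  {"slide": [0,0,1],"dr": [0,0,0],"jaw": 60},
  {"slide": [0,0,1],"dr": [0,0,0],"jaw": 60},
  {"slide": [0,0,1],"dr": [0,0,0],"jaw": 60},
])

```text
clock: 29.35
position: [508.3, -214.6, 154.8]
ee_rot: [0.963, -0.271, -0.0, 0.0]
contact_force: [0.1, 0.2, 0.2]
gripper_width: 60.1
grasp_force: 0.0
```

Call:
step_arm([
  {"slide": [0,0,-8],"dr": [0,0,0],"jaw": 60},
  {"slide": [0,0,-20],"dr": [0,0,0],"jaw": 60},
  {"slide": [0,0,-40],"dr": [0,0,0],"jaw": 60},
  {"slide": [0,0,-70],"dr": [0,0,0],"jaw": 60},
  {"slide": [0,0,-100],"dr": [0,0,0],"jaw": 60},
  {"slide": [0,0,-130],"dr": [0,0,0],"jaw": 60},
  {"slide": [0,0,-135],"dr": [0,0,0],"jaw": 60},
  {"slide": [0,0,-135],"dr": [0,0,0],"jaw": 60},
])

```text
clock: 30.35
position: [508.1, -214.4, 290.0]
ee_rot: [0.963, -0.271, 0.0, -0.0]
contact_force: [0.2, -0.3, 0.1]
gripper_width: 60.3
grasp_force: 0.0
```

```bash
python3 - <<'E'
from fit import *
s=arm.read_state();print(s["clock"],s["position"],s["contact_force"])
a=cv2.imread("pics/side0.png");b=optics.get_image("side");cv2.imwrite("pics/s20.png",b)
t=optics.get_image("top");cv2.imwrite("pics/t20.png",t);t0=cv2.imread("pics/top0.png")
for im in(a,b):
    m=mask(im,235,185,275,222,60,(254,205));y,x=np.nonzero(m);print("handle px area",m.sum()/64,"centre",x.mean()/8+235,y.mean()/8+185,"rows",y.min()/8+185,y.max()/8+185)
# jar: phase correlation of plate/base left part, vial, tape in side view
for n,(x0,y0,x1,y1),A,B in[("jar side",(215,160,250,230),a,b),("vial side",(290,222,312,254),a,b),("tape side",(258,150,290,178),a,b),("tape top",(135,165,175,205),t0,t),("jar top",(200,155,270,230),t0,t)]:
    g=[cv2.cvtColor(i[y0:y1,x0:x1],cv2.COLOR_BGR2GRAY).astype(np.float32) for i in(A,B)]
    (dx,dy),r=cv2.phaseCorrelate(*g,cv2.createHanningWindow((x1-x0,y1-y0),cv2.CV_32F));print(n,round(dx,2),round(dy,2),round(r,2))
E
```

```text
30.35 [ 508.14898423 -214.38813834  289.95827109] [ 0.19071146 -0.28519569  0.08722621]
handle px area 213.375 centre 253.5169980228471 203.7100724956063 rows 191.0 217.0
handle px area 207.046875 centre 256.02962983925744 205.17166628933666 rows 192.375 218.625
jar side 0.24 0.43 0.79
vial side 0.13 0.11 0.98
tape side -0.04 -0.21 0.8
tape top -0.01 -0.12 0.69
jar top -0.14 0.78 0.64
```

The rod stands home in its holder, with its handle no higher than at the start, and the bystanders are unmoved. With time to spare, I make one last rod-free check of the jar from above.

Call:
step_arm([
  {"slide": [-15,-26,0],"dr": [0,0,0],"jaw": 60},
  {"slide": [-40,-70,0],"dr": [0,0,0],"jaw": 60},
  {"slide": [-65,-114,0],"dr": [0,0,0],"jaw": 60},
  {"slide": [-90,-158,5],"dr": [0,0,0],"jaw": 60},
  {"slide": [-115,-202,20],"dr": [0,0,0],"jaw": 60},
  {"slide": [-133,-232,40],"dr": [0,0,0],"jaw": 60},
  {"slide": [-133,-232,46],"dr": [0,0,0],"jaw": 60},
  {"slide": [-133,-232,46],"dr": [0,0,0],"jaw": 60},
])

```text
clock: 31.45
position: [515.5, 52.3, 242.7]
ee_rot: [0.963, -0.271, -0.001, 0.001]
contact_force: [0.1, -1.0, 0.1]
gripper_width: 60.2
grasp_force: 0.0
```

```bash
python3 - <<'E'
from look import *
print(arm.read_state()["clock"],arm.read_state()["position"]);i=optics.get_image("wrist");cv2.imwrite("pics/w21.png",i);grid("wrist",i,z=75)
E
```

```text
31.45 [515.52148044  52.33365358 242.74754911]
wrist cols x [-55, -50, -45, -40, -35, -30, -25, -20, -15, -10, -5, 0, 5, 10, 15, 20, 25, 30, 35, 40, 45, 50, 55]
  55                                      97  97  96  95  94                                    
  50                          99 105 107 106 102  98  97  96  95  94  94                        
  45                     109 121 123 116 112 114 114 105  96  94  94  92  92                    
  40             100 117 124  94  70  61  56  56  68  96 109  96  92  92  91  91  94            
  35             118 120  77  67  63  50  46  46  47  48  74 107  93  91  91  91  91            
  30         111 125  76  66  65  65  56  46  46  47  47  47  74 102  90  91  90  90  90        
  25     103 127  93  67  65  65  64  57  46  46  46  47  47  48  98  90  90  90  90  90  92    
  20     111 127  69  66  65  64  64  52  46  46  47  47  47  47  74  95  89  90  90  90  90    
  15     120 116  56  61  64  63  55  47  46  46  47  47  47  47  58 102  87  89  90  90  90    
  10 102 124 109  51  46  48  47  46  46  47  46  47  47  47  47  
[... 555 characters left out ...]
1  49  53  69  97  97  85  97  97  95  95  94  93  93    
 -25     102 117 116 116 115 114 109 105 104 104  97  89  94 100  99  97  97  95  95  94  95    
 -30         110 116 114 114 113 111 108 102 101 103 104 103 101 100  98  97  96  96  95        
 -35             113 114 113 112 111 110 108 107 105 104 103 101 101  99  98  97  97            
 -40              98 112 113 112 111 109 108 107 106 104 103 102 101 100  98  98  98            
 -45                     109 111 111 109 108 107 106 104 103 103 101 100  99                    
 -50                         102 109 109 108 107 106 104 103 103 101 100                        
 -55                                     101 103 103 102 101
```

The jar floor is clean: smooth everywhere and the port open. Handing in.

```bash
python3 -c "
from bench import arm
print(arm.job_done())"
```

```text
the job is handed in; nothing more can be done
None
```

I handed the job in with no beads left on the jar floor, the rod back home in its holder leaning slightly, and the vial and tape roll unmoved, at about 31 s of the 72 s. The rod came close to the jar's neck once mid-stir (force reading under 2 N), and I did not measure the jar's final position precisely.

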